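# Push the steel bench block home into the corner stop

## Robot

A 6-joint arm with a two-finger parallel gripper is mounted at the origin on a cart in front of the work surface, level with it; the furniture and walls round the work are solid. World frame = base frame: x ahead of the robot, y to its left, z up, the work surface at z = 0. Lengths are in m, angles in rad, forces in N, time in s.
With the tool pointing down it reaches from about 0.35 to 0.775 m from the base axis. Payload 7.3 kg.
Tool frame: the origin (TCP) lies midway between the tips of the shut fingers; the grasp point (between the pads) lies 19 mm behind it; z points along the fingers, y is the direction in which the jaws open and shut (so a half turn about z gives the same grasp; the last joint's range is limited). The gripper opens to 92 mm and grips with 3 to 60 N. Pads are 19 mm wide; open, the fingers measure 130 mm over their backs; the gripper's body (75 mm by 190 mm) begins 47 mm behind the grasp point.
Start: joints at [-1.268, 0.342, 1.524, -0, 1.275, -0.146], TCP at [0.228, -0.473, 0.194] pointing down, gripper open.
Joint ranges: [-2.53, 2.53], [-0.77, 2.02], [0.04, 2.7], [-1, 4.14], [0.28, 2.66], [-3.11, 3.11]. Speed limits (rad/s): [2.57, 2.57, 3.14, 3.14, 3.14, 3.14].

## Interface

Orientations are given as a unit quaternion [w, x, y, z].
In Python, from plant import observe, capture, camera_info, workorder, spotter gives the robot as it stands. The module is installed in compiled form; this text tells all that it offers.
- The arm moves only by the tool move_arm, never from a script. Its argument "increments" is a list of rows, each an object with "slide": the shift along the tool's x, y, z in cm, a list of three; "twist": the turn, a rotation vector about the tool's x, y, z in degrees, a list of three. In form: [{"slide": [tx, ty, tz], "twist": [ax, ay, az]}, ...]. A call has 1 to 12 rows; each row is the pose to reach, as a shift and turn from the pose measured when the call began, along the tool's axes at that moment; what a row does not reach only later rows make up. A row lasts 1/10 s, in which the tool goes at most 50 mm and 8.59 degrees, less where a joint would pass 70% of its speed; a pose out of reach is approached as far as the arm can. A call with a gripper value outside its range is refused whole. "jaw" is the closure in counts, from 0 (fully open) to 255 (shut), set as the call begins (left out, the last holds). The fingers move at their own pace and stop on an object; the grip force is fixed at half the most. Time passes only in rows, so rows that repeat a pose let the fingers close. It gives the time, the measured TCP pose, the force and the opening at its end, in the units of the state.
- observe(): the state, without advancing time (a new reading comes with each control period).
- capture(name): name is "scene" or "top" or "wrist"; returns the picture (480x640x3 uint8, red, green, blue); there is no depth.
- camera_info(name): a dict with "fx", "fy", "cx", "cy" (pixels), "view" (4x4, takes a point from world to camera coordinates); the wrist camera has in their place "mount" (4x4, takes a point from camera to tool coordinates, whose origin is the TCP and whose axes are the flange's). Camera axes: x right, y down, z forward; pixel columns grow to the right and rows downward; lengths in m; the calibration is good to about 2 mm. The wrist camera is an equidistant fisheye: a pixel r from the principal point sees the ray r / f radians off the axis. A picture is of the moment at which its call begins: read the wrist's pose just before it. camera_info takes no time and is no camera call.
- workorder.finish_job(): hands the job in, once; it reports no verdict.
Trained networks look in the newest picture that a camera, given by its name, has taken for a name from the list of things; names that differ only in an ending like _2 or _b are one class to them, and where a whole thing is asked for, a point or a joint stands for the part that bears it (a point fixed in the world has none). Each returns a list of dicts, best first, with "score" (0 to 1); they miss things now and then, are a little off and sometimes report something else, mostly with a low value. They report only what shows in the picture. A call takes as long as a camera call.
- spotter.boxes_of(camera, thing): "box" ([left, top, right, bottom] as shares, 0 to 1, of the picture: columns of its width, rows of its height, round what is visible of it).
- spotter.spot_point(camera, thing): "location" ([column, row] as shares, 0 to 1, of the picture: columns of its width, rows of its height: a listed point, or the origin of a listed thing).
The state is a dict: "clock": time; "qpos": joint angles; "joint_vel": joint speeds; "tau": joint torques, N m; "ee_pos": TCP position; "ee_rot": TCP orientation; "ft_force": force on the tool from outside, world axes, zero at the start; "wrist_torque": the same for the moment, N m; "width": opening from 0.0 (shut) to 1.0 (fully open).
Only numpy, scipy, OpenCV 4.12 (cv2) and the standard library are available. Lean on these libraries where they do the work, as an engineer would, in place of code of your own. Each camera call takes 0.05 s, during which the arm holds its last target.

## Task

Push the loose square steel bench block along the bench top into the inside corner of the fixed L-shaped aluminium stop, until it sits snug and square against both legs, so that it cannot creep when it is hammered on. Only push it with the fingertips or the outside of the fingers, never lifting or tipping it, leave the other things on the bench where they are, and take the hand away at the end.

Things in the scene. Friction and masses are not known exactly. Their poses are not given: they have to be found in the camera images.
- steel_block: loose square steel block, grey top and darker sides, 82 x 82 mm, 34 mm high, 0.5 to 0.9 kg, lying flat. Origin at the centre of its underside; z up, x and y square to its sides. It slides with dry friction (about 3 to 8 N) and stays where it is left. Starts nearer the robot than the stop's long leg and to the right of its short leg, turned up to 0.35 rad against the stop.
- corner_stop: fixed L of light grey aluminium bar, 14 mm thick, 20 mm high; place and turn vary. Origin: inside corner, at bench height. Long leg at the back: inner face is the plane x = 0, 120 mm from the corner along -y. Short leg at the left: inner face is the plane y = 0, 90 mm from the corner along -x. The block at home has its centre at x = y = -41 mm in this frame, any of its sides at the back.
- plaster_block: loose white plaster block, 48 x 71 x 42 mm high. A bystander; origin at the centre of its underside.
- charcoal_block: loose black charcoal block, 45 x 71 x 22 mm high. A bystander; origin at the centre of its underside.
- wax_block: loose green block of carving wax, 32 x 61 x 18 mm high. A bystander; origin at the centre of its underside.
- flux_jar: small round jar with a yellow cap, 46 mm wide, 41 mm high, behind the stop and under the hutch's shelf (shelf front edge at world x = 0.76 m, z = 0.35 to 0.39 m; upright hutch side walls at about y = 0.44 and y = -0.49 m, from x = 0.5 m on: swing in clear of them). A bystander; origin at the centre of its underside.
- tweezers_c: steel tweezers lying flat, 130 x 15 x 8 mm. A bystander; origin at the centre of its underside.
- pliers_red: pliers with red handles lying flat, 151 x 70 x 14 mm. A bystander; origin at the centre of its underside.
- borax_bowl: small white bowl, 94 mm wide, 38 mm high, far right. A bystander; origin at the centre of its underside.

How it is judged:
By the outcome, as a careful person would: the job done as asked, in the order asked, and still so for the second after the job is handed in, with the robot touching nothing.
It also fails if it takes over 51 s, if anything falls off the work surface, if the arm or the gripper's body presses on something with over 40 N, if the wrist force passes 120 N, or if a joint passes its speed limit or range.

## Working session

There is one attempt and no reset: what is moved stays moved. The work goes in short steps, Python scripts to look and compute and a tool call to move; the robot and the scene stay as the last step left them, time stands still between calls to the robot, and variables do not carry over. Pictures are saved under pics/ and viewed, and the job is handed in when it is done.

Besides the shell and the picture viewer there is one more tool, called after ">>>" in YAML: its name, and indented under it one key for each argument. move_arm: Moves the arm, as the interface text tells. Its arguments: {"type":"object","properties":{"increments":{"type":"array"},"jaw":{"type":"number"}},"required":["increments"]}

```bash
mkdir -p pics; cat > h.py <<'E'
import numpy as np, cv2
from plant import observe, capture, camera_info, workorder, spotter
def snap(cam,name):
    im=capture(cam); cv2.imwrite(f'pics/{name}.png',im[:,:,::-1]); return im
def ray(cam,u,v,z):
    c=camera_info(cam); V=np.array(c['view']); R=V[:3,:3]; t=V[:3,3]
    o=-R.T@t; d=R.T@np.array([(u-c['cx'])/c['fx'],(v-c['cy'])/c['fy'],1])
    return o+d*(z-o[2])/d[2]
def proj(cam,p):
    c=camera_info(cam); V=np.array(c['view']); q=V[:3,:3]@np.array(p)+V[:3,3]
    return np.array([c['cx']+c['fx']*q[0]/q[2],c['cy']+c['fy']*q[1]/q[2]])
E
python3 - <<'E'
from h import *
s=observe(); print(s)
for c in('scene','top'):
    snap(c,c+'0'); print(c,camera_info(c))
    for t in('steel_block','corner_stop'):
        print(t,spotter.spot_point(c,t)[:2],spotter.boxes_of(c,t)[:2])
print(camera_info('wrist'))
E
```

```text
{'clock': 0.0, 'qpos': array([-1.26802136e+00,  3.42705483e-01,  1.52501681e+00, -8.16189571e-06,
        1.27537699e+00, -1.45984139e-01]), 'joint_vel': array([ 5.11320223e-04,  2.10099426e-05,  9.25257156e-04,  3.58029153e-04,
       -1.11675417e-03,  1.87790678e-04]), 'tau': array([-7.55896945e-04, -4.31244206e+01, -2.44226092e+01,  7.15351151e-02,
        5.58750762e-02, -1.20217610e-04]), 'ee_pos': array([ 0.22765974, -0.47257209,  0.19365401]), 'ee_rot': array([-7.50694593e-04,  9.74931803e-01,  2.22502610e-01, -6.28871653e-05]), 'ft_force': array([ 0.33984853,  0.44338875, -0.17696693]), 'wrist_torque': array([-0.01383524,  0.00718564,  0.01010549]), 'width': 0.9980474613126743}
scene {'fx': 516.4609287360921, 'fy': 516.4609287360921, 'cx': 323.81615416696513, 'cy': 237.9659136448198, 'view': array([[-5.96659842e-01, -8.02494165e-01, -3.85150941e-04,
         3.90499327e-01],
       [-5.53604437e-01,  4.11956004e-01, -7.23750218e-01,
         3.36823915e-01],
       [ 5.80963992e-01, -4.31619470e-01, -6.90061935e-01,
         9.54603300e-01],
       [ 0.00000000e+00,  0.000000
[... 821 characters left out ...]
5, 0.461], 'score': 0.81}, {'location': [0.2842, 0.42], 'score': 0.7}] [{'box': [0.5062, 0.419, 0.5755, 0.5131], 'score': 0.79}]
corner_stop [{'location': [0.4097, 0.4171], 'score': 0.96}] [{'box': [0.3967, 0.396, 0.492, 0.4969], 'score': 0.59}]
{'fx': 371.64829954431775, 'fy': 371.64829954431775, 'cx': 323.6802046958853, 'cy': 240.13550310573572, 'mount': array([[-1.02846038e-03, -9.58671561e-01, -2.84513235e-01,
         7.73501230e-02],
       [ 9.99999348e-01, -1.12730379e-03,  1.83662349e-04,
        -7.37012451e-04],
       [-4.96804719e-04, -2.84512861e-01,  9.58672095e-01,
        -1.90603412e-01],
       [ 0.00000000e+00,  0.00000000e+00,  0.00000000e+00,
         1.00000000e+00]])}
```

View pics/top0.png

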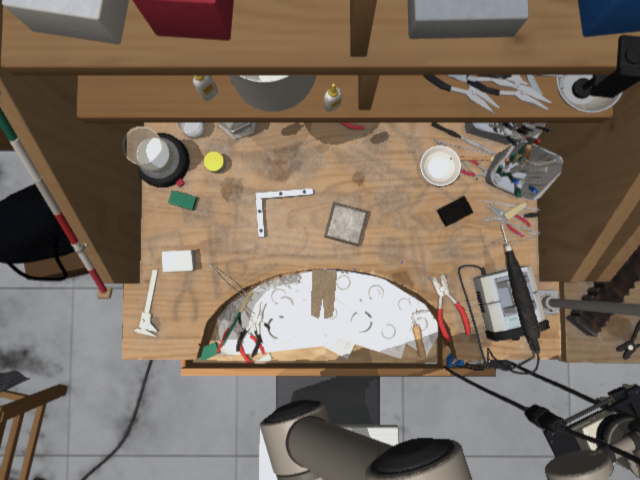

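View pics/scene0.png

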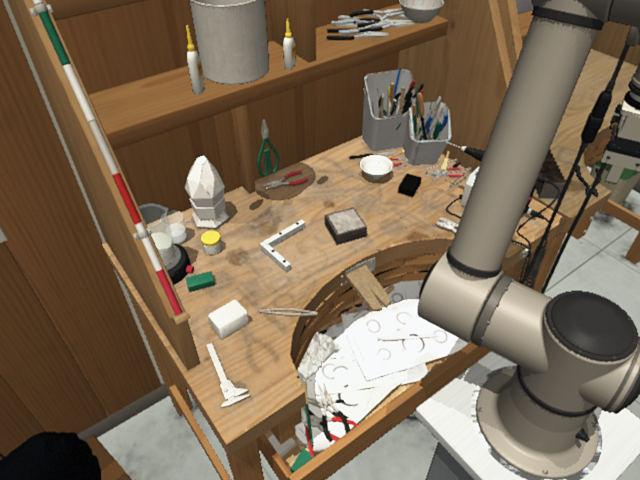

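```bash
python3 - <<'E'
import cv2
im=cv2.imread('pics/top0.png')
c=im[170:270,220:400]; cv2.imwrite('pics/top0c.png',cv2.resize(c,None,fx=4.4,fy=4.4,interpolation=cv2.INTER_CUBIC))
E
```

```text
(no output)
```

View pics/top0c.png

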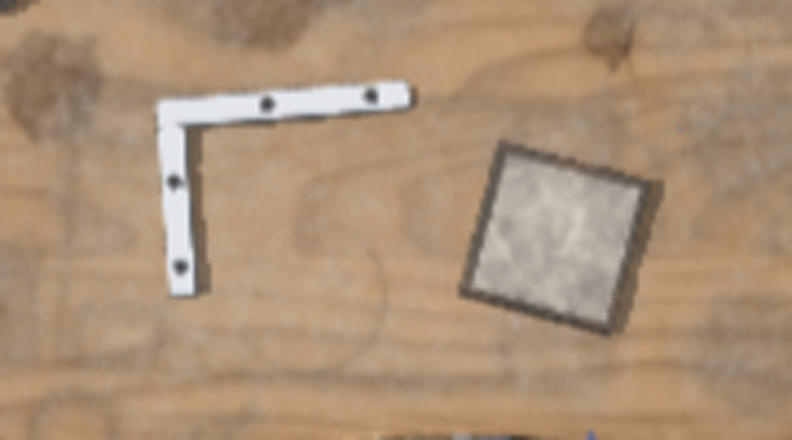

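The top view shows the stop's inside corner at about (262,198) px and the steel block centred near (347,224), turned roughly 19° against the stop. The charcoal block near (455,211) had also drawn a "steel_block" report; I'll ignore that one. Next I'll fit edges to get the poses.

```bash
cat >> h.py <<'E'
from scipy.optimize import least_squares
from scipy.ndimage import map_coordinates
def edge_fit(im,cam,polyfun,p0,half=6,n=40,chan=None,rounds=3):
    """polyfun(p)-> list of (A,B) world 3D segments; match to strongest gradient along image normals"""
    g=cv2.GaussianBlur(im,(0,0),0.7).astype(float)
    p=np.array(p0,float)
    for r in range(rounds):
        h=half/(r+1)+1; obs=[]
        for k,(A,B,sgn) in enumerate(polyfun(p)):
            A=np.array(A);B=np.array(B)
            a=proj(cam,A);b=proj(cam,B);t=(b-a)/np.linalg.norm(b-a);nn=np.array([-t[1],t[0]])
            for s in np.linspace(.08,.92,n):
                c=a+s*(b-a); d=np.arange(-h,h+.01,.2)
                pts=c+d[:,None]*nn
                prof=map_coordinates(g.mean(2),[pts[:,1],pts[:,0]],order=1)
                gr=np.gradient(prof,.2)*sgn
                i=np.argmax(gr)
                if gr[i]>4: obs.append((k,s,d[i]+c@nn,nn))
        def res(q):
            P=polyfun(q); out=[]
            for k,s,o,nn in obs:
                A=np.array(P[k][0]);B=np.array(P[k][1])
                out.append(proj(cam,A+s*(B-A))@nn-o)
            return out
        sol=least_squares(res,p,loss='soft_l1',f_scale=.4); p=sol.x
    return p,np.sqrt(np.median(np.array(res(p))**2)),len(obs)
E
python3 - <<'E'
from h import *
im=cv2.imread('pics/top0.png')
s=4.4
def w(x,y,z): return ray('top',220+(x+.5)/s-.5,170+(y+.5)/s-.5,z)
c=[(505,143),(655,182),(612,333),(462,293)]
P=[w(*q,.034) for q in c]; print(np.round(P,4)); print([round(np.linalg.norm(P[i]-P[(i+1)%4]),4) for i in range(4)],np.mean(P,0))
L=[(186,125),(412,108),(197,296),(160,100),(410,82)]
for q in L: print(q,np.round(w(*q,.02),4))
for t in ('steel_block','corner_stop','wax_block','plaster_block','tweezers_c','charcoal_block','flux_jar','pliers_red','borax_bowl'):
    for r in spotter.spot_point('top',t)[:2]:
        u=np.array(r['location'])*[640,480]; print(t,r['score'],u,np.round(ray('top',*u,0),3))
E
```

```text
[[ 0.6621 -0.0147  0.034 ]
 [ 0.6416 -0.0928  0.034 ]
 [ 0.5627 -0.07    0.034 ]
 [ 0.5836  0.0078  0.034 ]]
[np.float64(0.0808), np.float64(0.0821), np.float64(0.0806), np.float64(0.0817)] [ 0.61252097 -0.0424234   0.034     ]
(186, 125) [0.6737 0.1535 0.02  ]
(412, 108) [0.6827 0.0342 0.02  ]
(197, 296) [0.5832 0.147  0.02  ]
(160, 100) [0.687  0.1673 0.02  ]
(410, 82) [0.6965 0.0352 0.02  ]
steel_block 0.81 [342.4  221.28] [ 0.621 -0.034  0.   ]
steel_block 0.7 [181.888 201.6  ] [0.668 0.344 0.   ]
corner_stop 0.96 [262.208 200.208] [0.671 0.155 0.   ]
wax_block 0.9 [182.976 198.288] [0.676 0.342 0.   ]
plaster_block 0.7 [185.024 261.312] [0.527 0.334 0.   ]
tweezers_c 0.41 [230.08  280.896] [0.482 0.228 0.   ]
charcoal_block 0.84 [453.376 213.888] [ 0.639 -0.295  0.   ]
flux_jar 0.83 [214.4   163.776] [0.758 0.269 0.   ]
flux_jar 0.72 [262.08  200.016] [0.672 0.155 0.   ]
pliers_red 0.98 [446.592 306.   ] [ 0.424 -0.275  0.   ]
borax_bowl 0.82 [439.424 170.496] [ 0.742 -0.263  0.   ]
```

```bash
cat >> h.py <<'E'
def R2(t): return np.array([[np.cos(t),-np.sin(t)],[np.sin(t),np.cos(t)]])
def stop_poly(p):
    def W(x,y): return np.r_[np.array(p[:2])+R2(p[2])@[x,y],.02]
    # outer long back, inner long, outer short, inner short (z=.02); bright inside
    return [(W(.014,.014),W(.014,-.12),+1),(W(0,0),W(0,-.12),-1),(W(.014,.014),W(-.09,.014),-1),(W(0,0),W(-.09,0),+1)]
def block_poly(p,h=.034):
    def W(x,y): return np.r_[np.array(p[:2])+R2(p[2])@[x,y],h]
    a=.041
    c=[W(a,a),W(a,-a),W(-a,-a),W(-a,a)]
    return [(c[i],c[(i+1)%4],-1) for i in range(4)]
def rel(b,s):
    d=R2(s[2]).T@(np.array(b[:2])-s[:2]); a=(b[2]-s[2]+np.pi/4)%(np.pi/2)-np.pi/4
    return d*1000,np.degrees(a)
E
python3 - <<'E'
from h import *
im=cv2.imread('pics/top0.png')
S,e,n=edge_fit(im,'top',stop_poly,[.674,.1535,.075],half=3); print('stop',S.round(4),e,n)
for h in(.034,.02):
  B,e,n=edge_fit(im,'top',lambda p:block_poly(p,h),[.6125,-.0424,-.255],half=3); print('block',B.round(4),e,n,rel(B,S))
v=im.copy()
for f,p in((stop_poly,S),(block_poly,B)):
  for A,Bq,_ in f(p):
    v=v
s=4.4;v=cv2.resize(im[170:270,220:400],None,fx=s,fy=s,interpolation=cv2.INTER_CUBIC)
B,e,n=edge_fit(im,'top',block_poly,[.6125,-.0424,-.255],half=3)
for f,p in((stop_poly,S),(block_poly,B)):
  for A,Bq,_ in f(p):
    a,b=[((proj('top',q)-[220,170]+.5)*s-.5).astype(int) for q in(A,Bq)]; cv2.line(v,tuple(map(int,a)),tuple(map(int,b)),(0,0,255),1)
cv2.imwrite('pics/fit0.png',v)
E
```

```text
Traceback (most recent call last):
  File "h.py", line 36, in edge_fit
    sol=least_squares(res,p,loss='soft_l1',f_scale=.4); p=sol.x
  File "h.py", line 34, in res
    out.append(proj(cam,A+s*(B-A))@nn-o)
               ~~~~^^^^^^^^^^^^^^^
  File "h.py", line 10, in proj
    c=camera_info(cam); V=np.array(c['view']); q=V[:3,:3]@np.array(p)+V[:3,3]
ValueError: time passes only in moves, steps and waits
```

```bash
sed -i 's/camera_info(cam)/CI(cam)/' h.py; cat >> h.py <<'E'
_c={}
def CI(c):
    if c not in _c: _c[c]=camera_info(c)
    return _c[c]
def overlay(im,cam,items,name,x0,y0,x1,y1,s=4.4):
    v=cv2.resize(im[y0:y1,x0:x1],None,fx=s,fy=s,interpolation=cv2.INTER_CUBIC)
    for f,p in items:
      for A,B,_ in f(p):
        a,b=[((proj(cam,q)-[x0,y0]+.5)*s-.5).astype(int) for q in(A,B)]; cv2.line(v,tuple(map(int,a)),tuple(map(int,b)),(0,0,255),1)
    cv2.imwrite(f'pics/{name}.png',v)
E
python3 - <<'E'
from h import *
im=cv2.imread('pics/top0.png')
S,e,n=edge_fit(im,'top',stop_poly,[.674,.1535,.075],half=3); print('stop',S.round(4),e,n)
B,e,n=edge_fit(im,'top',block_poly,[.6125,-.0424,-.255],half=3); print('block',B.round(4),e,n,rel(B,S))
overlay(im,'top',((stop_poly,S),(block_poly,B)),'fit0',220,170,400,270)
E
```

```text
stop [0.6739 0.1549 0.0784] 0.21240871520582313 160
block [ 0.6115 -0.043  -0.2615] 1.2154900193233398 160 (array([ -77.73782325, -192.40329322]), np.float64(-19.476787373216904))
```

View pics/fit0.png

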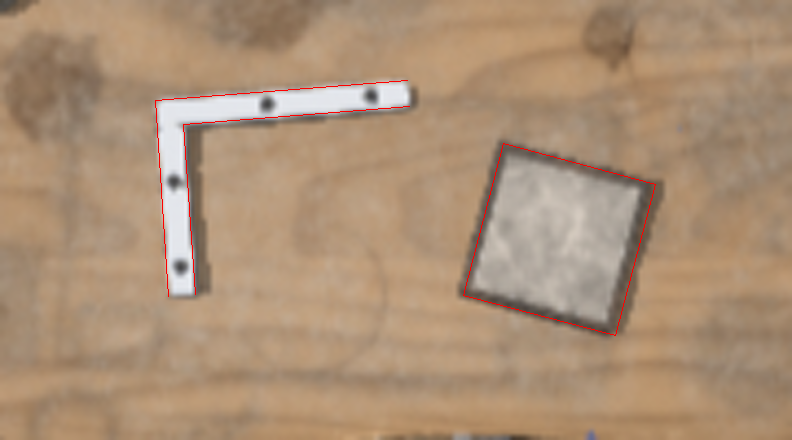

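The fit sits well on both outlines. The block's centre is at stop-frame (-78, -192) mm, turned -19.5°. The plan:

1. Push the right face with two partly open fingers along an arc that squares the block up, stopping about 5 mm short of the short leg.
2. Push from the near side to the long leg.
3. Push left, then make snug pushes on both faces.

```bash
cat >> h.py <<'E'
from scipy.spatial.transform import Rotation as Ro
S0=np.array([0.6739,0.1549,0.0784])
def s2w(x,y): return S0[:2]+R2(S0[2])@np.array([x,y])
def pose():
    s=observe(); q=s['ee_rot']; return s['ee_pos'],Ro.from_quat([q[1],q[2],q[3],q[0]]),s
def inc(pos,head):
    """world TCP target, heading (rad) of tool x -> slide cm, twist deg"""
    p,R,s=pose()
    T=Ro.from_matrix(np.array([[np.cos(head),np.sin(head),0],[np.sin(head),-np.cos(head),0],[0,0,-1]]))
    return np.round(R.inv().apply(np.array(pos)-p)*100,2),np.round((R.inv()*T).as_rotvec(degrees=True),1)
def wp(list_):
    for (x,y),z,h in list_: print(*inc([x,y,z],h),np.round([x,y,z],3),round(np.degrees(h),1))
def st():
    p,R,s=pose(); d=R.apply([1,0,0]); 
    q=R2(S0[2]).T@(p[:2]-S0[:2])
    print('t',round(s['clock'],2),'p',p.round(4),'head',round(np.degrees(np.arctan2(d[1],d[0])),2),'tilt',R.apply([0,0,1]).round(3),'F',s['ft_force'].round(1),'w',round(s['width'],3),'stopframe mm',(q*1000).round(1),'q',s['qpos'].round(2))
E
python3 - <<'E'
from h import *
B=np.array([.6115,-.043]); th=-.2615; u=np.array([-np.sin(th),np.cos(th)]); h=th+np.pi/2
a=B-(.041+.0095+.03)*u
st()
wp([((.35,-.36),.19,h),(a,.15,h),(a,.012,h)])
print(a,u)
E
```

```text
t 0.95 p [ 0.2278 -0.473   0.1944] head 25.72 tilt [ 0. -0. -1.] F [ 0.5  0.2 -0.2] w 1.004 stopframe mm [-493.9 -591.1] q [-1.27  0.34  1.52  0.    1.28 -0.15]
[15.91 -4.88  0.43] [  0.    0.  -49.3] [ 0.35 -0.36  0.19] 75.0
[ 47.98 -15.99   4.43] [  0.    0.  -49.3] [ 0.591 -0.121  0.15 ] 75.0
[ 47.98 -15.99  18.23] [  0.    0.  -49.3] [ 0.591 -0.121  0.012] 75.0
[ 0.59068835 -0.12076326] [0.25852985 0.96600327]
```

>>> move_arm:
  increments:
    - {"slide": [3, -1, 0.3], "twist": [0, 0, -4]}
    - {"slide": [7, -2.3, 0.6], "twist": [0, 0, -9]}
    - {"slide": [11.5, -3.8, 1], "twist": [0, 0, -14]}
    - {"slide": [16, -5.3, 1.4], "twist": [0, 0, -19]}
    - {"slide": [20.5, -6.8, 1.8], "twist": [0, 0, -24]}
    - {"slide": [25, -8.3, 2.2], "twist": [0, 0, -29]}
    - {"slide": [29.5, -9.8, 2.6], "twist": [0, 0, -34]}
    - {"slide": [34, -11.3, 3], "twist": [0, 0, -39]}
    - {"slide": [38.5, -12.8, 3.5], "twist": [0, 0, -44]}
    - {"slide": [43, -14.3, 4], "twist": [0, 0, -49.3]}
    - {"slide": [47, -15.7, 4.4], "twist": [0, 0, -49.3]}
    - {"slide": [48, -16, 4.4], "twist": [0, 0, -49.3]}
  jaw: 158

```text
clock: 2.15
ee_pos: [0.5928, -0.117, 0.1493]
ee_rot: [-0.0, 0.792, 0.61, 0.0]
ft_force: [0.2, -0.4, -0.1]
width: 0.378
```

```bash
python3 - <<'E'
from h import *
B=np.array([.6115,-.043]); th=-.2615; u=np.array([-np.sin(th),np.cos(th)]); h=th+np.pi/2
a=B-(.041+.0095+.03)*u
st()
wp([(a,.15,h),(a,.012,h)])
E
```

```text
t 2.15 p [ 0.5928 -0.117   0.1493] head 75.24 tilt [-0.     0.001 -1.   ] F [ 0.2 -0.4 -0.1] w 0.378 stopframe mm [-102.1 -264.7] q [-0.32  0.52  1.36  0.    1.26 -0.06]
[-0.42 -0.11 -0.07] [-0.  -0.1  0.2] [ 0.591 -0.121  0.15 ] 75.0
[-0.43 -0.11 13.73] [-0.  -0.1  0.2] [ 0.591 -0.121  0.012] 75.0
```

>>> move_arm:
  increments:
    - {"slide": [-0.4, -0.1, 3], "twist": [0, 0, 0.2]}
    - {"slide": [-0.4, -0.1, 6.5], "twist": [0, 0, 0.2]}
    - {"slide": [-0.4, -0.1, 10], "twist": [0, 0, 0.2]}
    - {"slide": [-0.4, -0.1, 12.5], "twist": [0, 0, 0.2]}
    - {"slide": [-0.4, -0.1, 13.5], "twist": [0, 0, 0.2]}
    - {"slide": [-0.4, -0.1, 13.7], "twist": [0, 0, 0.2]}
    - {"slide": [-0.4, -0.1, 13.7], "twist": [0, 0, 0.2]}

```text
clock: 2.85
ee_pos: [0.5914, -0.121, 0.0133]
ee_rot: [0.0, 0.793, 0.609, 0.001]
ft_force: [0.1, 0.4, 0.6]
width: 0.383
```

```bash
python3 - <<'E'
from h import *
st(); snap('wrist','wr1'); snap('top','top1')
E
```

```text
t 2.85 p [ 0.5914 -0.121   0.0133] head 75.01 tilt [ 0.001  0.001 -1.   ] F [0.1 0.4 0.6] w 0.383 stopframe mm [-103.9 -268.6] q [-0.33  0.67  1.51  0.    0.96 -0.07]
```

View pics/wr1.png

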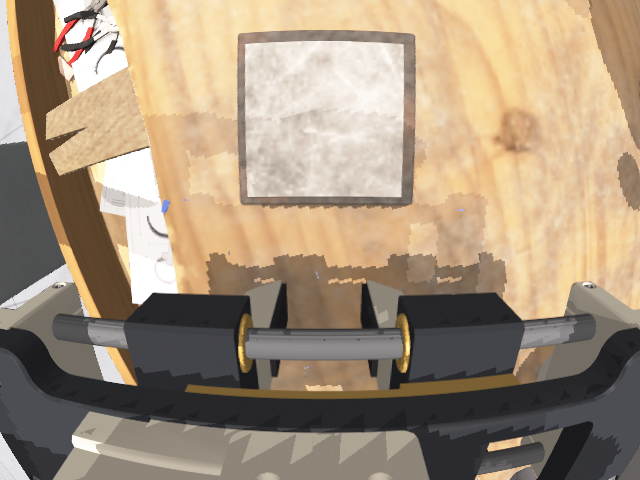

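View pics/top1.png

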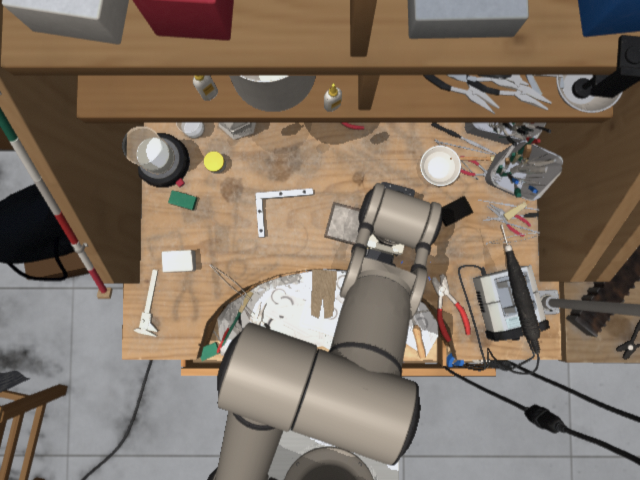

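The wrist view shows the block square to the fingers and centred on them (columns 238–414, finger gap at about column 323). Next is the arc push.

```bash
python3 - <<'E'
from h import *
# stop-frame path of block centre
c=np.array([-77.7,-192.4])/1000; phi0=np.radians(-19.48); L=.10
def path(s,off=.0505):
    p=c.copy();n=200
    if s<0: ph=phi0; p=c+s*np.array([-np.sin(ph),np.cos(ph)])
    else:
        ds=s/n
        for i in range(n):
            x=(i+.5)*ds; ph=phi0*max(0,1-x/L); p=p+ds*np.array([-np.sin(ph),np.cos(ph)])
        ph=phi0*max(0,1-s/L)
    t=p-off*np.array([-np.sin(ph),np.cos(ph)])
    return s2w(*t),ph+S0[2]+np.pi/2,p
for s in [-.025,-.012,-.004,.004,.012,.02,.03,.04,.05,.06,.07,.08,.09,.1,.11,.12,.13,.14,.148]:
    w,h,p=path(s); print(round(s*1000),*inc([*w,.0125],h),'blk',(p*1000).round(1))
E
```

```text
-25 [ 0.49 -0.12  0.15] [ 0.1 -0.   0. ] blk [ -86. -216.]
-12 [ 1.79 -0.12  0.15] [ 0.1 -0.   0. ] blk [ -81.7 -203.7]
-4 [ 2.59 -0.12  0.15] [ 0.1 -0.   0. ] blk [ -79.  -196.2]
4 [ 3.39 -0.05  0.15] [ 0.1 -0.  -0.8] blk [ -76.4 -188.6]
12 [4.2  0.06 0.15] [ 0.1 -0.  -2.3] blk [ -73.9 -181. ]
20 [5.   0.16 0.15] [ 0.1 -0.  -3.9] blk [ -71.7 -173.3]
30 [6.01 0.24 0.15] [ 0.1 -0.  -5.8] blk [ -69.2 -163.7]
40 [7.03 0.3  0.15] [ 0.1 -0.  -7.8] blk [ -67.  -153.9]
50 [8.04 0.31 0.15] [ 0.1 -0.  -9.7] blk [ -65.1 -144.1]
60 [9.05 0.3  0.16] [  0.1  -0.  -11.7] blk [ -63.6 -134.2]
70 [10.07  0.25  0.16] [  0.1  -0.  -13.6] blk [ -62.4 -124.3]
80 [11.08  0.16  0.16] [  0.1  -0.  -15.6] blk [ -61.5 -114.3]
90 [12.09  0.04  0.16] [  0.1  -0.  -17.5] blk [ -61.  -104.3]
100 [13.09 -0.11  0.16] [  0.1  -0.  -19.5] blk [-60.9 -94.3]
110 [14.03 -0.45  0.16] [  0.1  -0.  -19.5] blk [-60.9 -84.3]
120 [14.98 -0.78  0.16] [  0.1  -0.  -19.5] blk [-60.9 -74.3]
130 [15.92 -1.11  0.16] [  0.1  -0.  -19.5] blk [-60.9 -64.3]
140 [16.86 -1.45  0.16] [  0.1  -0.  -19.5] blk [-60.9 -54.3]
148 [17.62 -1.71  0.16] [  0.1  -0.  -19.5] blk [-60.9 -46.3]
```

>>> move_arm:
  increments:
    - {"slide": [0.8, -0.1, 0.1], "twist": [0, 0, 0]}
    - {"slide": [1.8, -0.1, 0.1], "twist": [0, 0, 0]}
    - {"slide": [2.6, -0.1, 0.1], "twist": [0, 0, 0]}
    - {"slide": [3.4, -0.05, 0.1], "twist": [0, 0, -0.8]}
    - {"slide": [4.2, 0.05, 0.1], "twist": [0, 0, -2.3]}
    - {"slide": [5, 0.15, 0.1], "twist": [0, 0, -3.9]}
    - {"slide": [6, 0.25, 0.1], "twist": [0, 0, -5.8]}
    - {"slide": [7, 0.3, 0.1], "twist": [0, 0, -7.8]}
    - {"slide": [8, 0.3, 0.1], "twist": [0, 0, -9.7]}
    - {"slide": [9, 0.3, 0.1], "twist": [0, 0, -11.7]}
    - {"slide": [9.5, 0.3, 0.1], "twist": [0, 0, -12.7]}
    - {"slide": [9.5, 0.3, 0.1], "twist": [0, 0, -12.7]}

```text
clock: 4.15
ee_pos: [0.6194, -0.0291, 0.013]
ee_rot: [0.001, 0.72, 0.694, 0.001]
ft_force: [0.0, -0.9, -0.2]
width: 0.385
```

```bash
python3 - <<'E'
from h import *
st(); snap('wrist','wr2')
E
```

```text
t 4.15 p [ 0.6194 -0.0291  0.013 ] head 87.83 tilt [ 0.003  0.    -1.   ] F [ 0.  -0.9 -0.2] w 0.385 stopframe mm [ -68.7 -179.2] q [-0.17  0.69  1.46  0.    0.98 -0.13]
```

View pics/wr2.png

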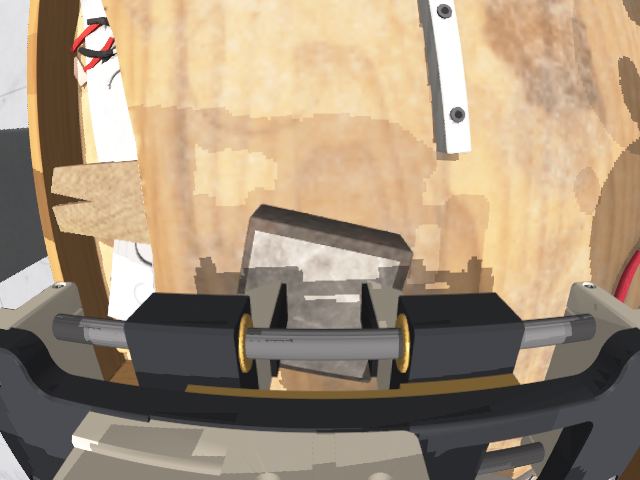

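The wrist view suggests the fingers are now over the block or past its near edge. I need to see this from another side before moving.

```bash
python3 - <<'E'
from h import *
im=snap('scene','sc2'); 
cv2.imwrite('pics/sc2c.png',cv2.resize(im[170:310,230:430,::-1],None,fx=4,fy=4,interpolation=cv2.INTER_CUBIC))
E
```

```text
(no output)
```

View pics/sc2c.png

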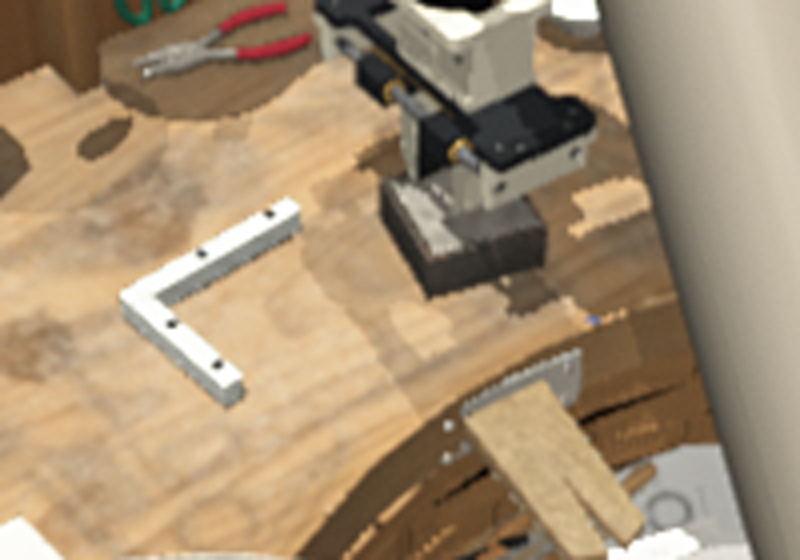

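```bash
python3 - <<'E'
from h import *
st()
p=pose()[0]
def cr(q): return ((q-[230,170]+.5)*4-.5).round(0)
for dz in (0,.02,.04): print(dz,cr(proj('scene',p+[0,0,dz])))
# block corners seen: bottom front, bottom right, top left-front...
for (x,y),z in [((430,298),0),((546,265),0),((383,188),.034),((428,258),.034),((545,225),.034)]:
    print((x,y),z,ray('scene',230+x/4,170+y/4,z).round(4))
B=[.6115,-.043,-.2615]
for A,_,_ in block_poly(B): print('orig top corner',A.round(3),cr(proj('scene',A)))
im=cv2.imread('pics/wr2.png')
# wrist projection
c=CI('wrist'); M=np.array(c['mount'])
p,R,s=pose()
def pw(P):
    t=R.inv().apply(np.array(P)-p); q=np.linalg.inv(M)@np.r_[t,1]
    r=np.hypot(q[0],q[1]); a=np.arctan2(r,q[2]); return np.array([c['cx']+c['fx']*a*q[0]/r,c['cy']+c['fy']*a*q[1]/r]).round(0)
for A,_,_ in block_poly(B): print('wrist orig corner top',pw(A), 'bottom',pw(A-[0,0,.034]))
print('tcp',pw(p),'stop end',pw([*s2w(0,-.12),.02]),pw([*s2w(.014,-.12),.02]))
E
```

```text
t 4.25 p [ 0.6193 -0.0301  0.013 ] head 87.73 tilt [ 0.002 -0.    -1.   ] F [ 0.5 -0.7 -0.3] w 0.379 stopframe mm [ -69.  -180.1] q [-0.17  0.69  1.46  0.    0.98 -0.13]
0 [447. 230.]
0.02 [448. 206.]
0.04 [449. 183.]
(430, 298) 0 [0.5854 0.0087 0.    ]
(546, 265) 0 [ 0.5651 -0.0688  0.    ]
(383, 188) 0.034 [ 0.6553 -0.0068  0.034 ]
(428, 258) 0.034 [0.5868 0.01   0.034 ]
(545, 225) 0.034 [ 0.567 -0.067  0.034]
orig top corner [ 0.662 -0.014  0.034] [388. 180.]
orig top corner [ 0.641 -0.093  0.034] [505. 149.]
orig top corner [ 0.561 -0.072  0.034] [559. 228.]
orig top corner [0.582 0.007 0.034] [437. 261.]
wrist orig corner top [409. 259.] bottom [396. 239.]
wrist orig corner top [365. 389.] bottom [360. 356.]
wrist orig corner top [224. 362.] bottom [236. 332.]
wrist orig corner top [244. 223.] bottom [256. 209.]
tcp [324. 277.] stop end [444. 156.] [469. 154.]
```

```bash
python3 - <<'E'
from h import *
c=CI('wrist'); M=np.array(c['mount'])
def pt(t):
    q=np.linalg.inv(M)@np.r_[t,1]
    r=np.hypot(q[0],q[1]); a=np.arctan2(r,q[2]); return np.array([c['cx']+c['fx']*a*q[0]/r,c['cy']+c['fy']*a*q[1]/r]).round(0)
for dz in(0,-.01,-.02,-.03,-.04):
  for x in (0.0095,-.0095): print(dz,x,pt([x,.0175,dz]),pt([x,-.0175,dz]),pt([x,-.0365,dz]))
im=cv2.imread('pics/wr2.png'); cv2.imwrite('pics/wr2c.png',cv2.resize(im[190:400,200:450],None,fx=2.8,fy=2.8,interpolation=cv2.INTER_CUBIC))
E
```

```text
0 0.0095 [356. 261.] [292. 261.] [258. 261.]
0 -0.0095 [355. 292.] [293. 292.] [260. 292.]
-0.01 0.0095 [357. 267.] [290. 267.] [254. 267.]
-0.01 -0.0095 [356. 300.] [291. 300.] [257. 300.]
-0.02 0.0095 [359. 274.] [289. 274.] [251. 274.]
-0.02 -0.0095 [358. 308.] [290. 308.] [254. 308.]
-0.03 0.0095 [361. 282.] [287. 282.] [247. 282.]
-0.03 -0.0095 [360. 318.] [288. 318.] [250. 317.]
-0.04 0.0095 [363. 291.] [285. 291.] [243. 290.]
-0.04 -0.0095 [362. 328.] [286. 328.] [247. 327.]
```

View pics/wr2c.png

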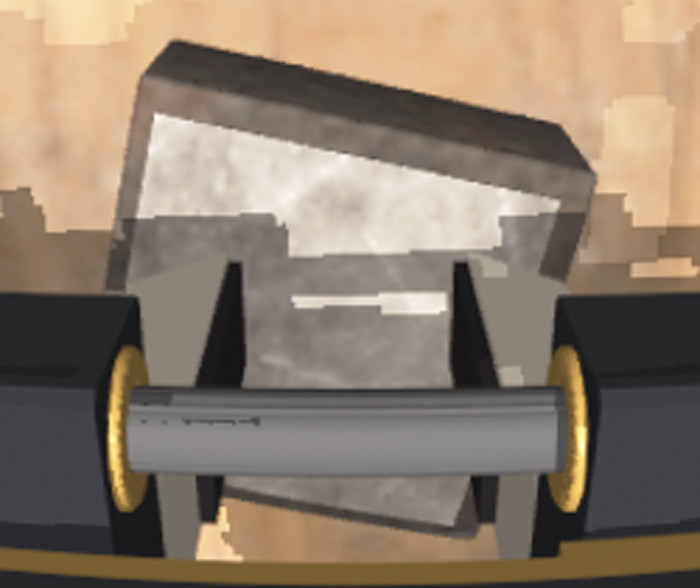

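The block hasn't moved. The wrist geometry puts the partly open fingertips about 30 mm above the TCP, so they passed over the 34 mm block; the stated TCP is for shut fingers. I'll rise, back off, shut the fingers and look again.

>>> move_arm:
  increments:
    - {"slide": [0, 0, -2], "twist": [0, 0, 0]}
    - {"slide": [0, 0, -5], "twist": [0, 0, 0]}
    - {"slide": [-2, 0, -8], "twist": [0, 0, 4]}
    - {"slide": [-5, 0, -8], "twist": [0, 0, 8]}
    - {"slide": [-8, 0, -8], "twist": [0, 0, 12.7]}
    - {"slide": [-9.5, 0, -8], "twist": [0, 0, 12.7]}
    - {"slide": [-9.5, 0, -8], "twist": [0, 0, 12.7]}
    - {"slide": [-9.5, 0, -8], "twist": [0, 0, 12.7]}
  jaw: 255

```text
clock: 5.05
ee_pos: [0.615, -0.1245, 0.0926]
ee_rot: [0.0, 0.793, 0.609, 0.001]
ft_force: [-0.6, 0.7, 0.1]
width: 0.007
```

```bash
cat >> h.py <<'E'
def wproj(P,Rp=None):
    c=CI('wrist'); M=np.array(c['mount']); p,R=Rp
    t=R.inv().apply(np.array(P)-p); q=np.linalg.inv(M)@np.r_[t,1]
    r=np.hypot(q[0],q[1]); a=np.arctan2(r,q[2]); return np.array([c['cx']+c['fx']*a*q[0]/r,c['cy']+c['fy']*a*q[1]/r])
_pp=proj
WP=None
def proj(cam,p): return wproj(p,WP) if cam=='wrist' else _pp(cam,p)
def wsnap(name):
    global WP
    p,R,_=pose(); WP=(p,R); return snap('wrist',name)
E
python3 - <<'E'
import h
from h import *
st(); im=wsnap('wr3')
g=im[:,:,::-1]
S,e,n=edge_fit(g,'wrist',stop_poly,S0,half=4) ; print('stop',S.round(4),e,n)
B,e,n=edge_fit(g,'wrist',block_poly,[.6115,-.043,-.2615],half=6); print(B.round(4),e,n,rel(B,S0))
overlay(g,'wrist',((stop_poly,S),(block_poly,B)),'wr3o',0,0,640,480,1.2)
E
```

```text
t 5.05 p [ 0.615  -0.1245  0.0926] head 75.07 tilt [ 0.002  0.001 -1.   ] F [-0.6  0.7  0.1] w 0.007 stopframe mm [ -80.6 -273.9] q [-0.32  0.62  1.36  0.    1.16 -0.06]
stop [0.6739 0.1549 0.0784] nan 0
[ 0.6151 -0.0396 -0.2623] 1.2428954063183941 160 (array([ -73.86778708, -189.27409017]), np.float64(-19.519974447465042))
  return _methods._mean(a, axis=axis, dtype=dtype,
  ret = ret.dtype.type(ret / rcount)
```

View pics/wr3o.png

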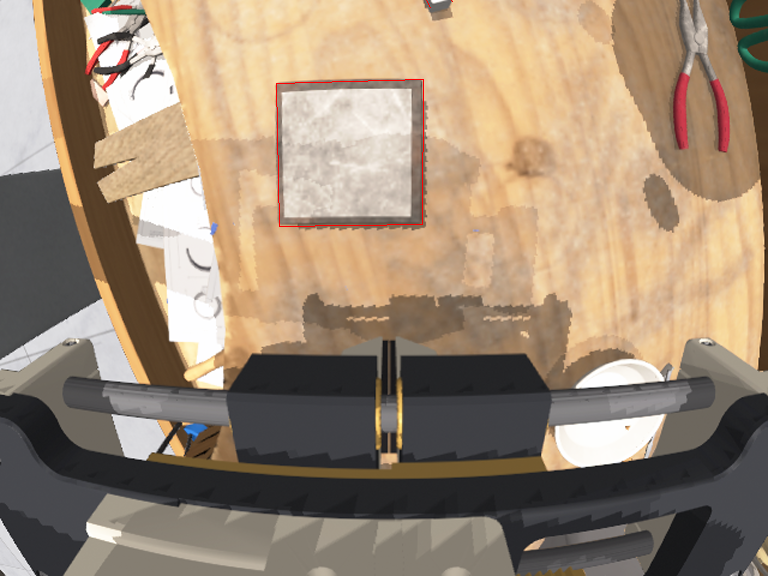

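```bash
python3 - <<'E'
from h import *
im=snap('scene','sc3'); p,R,_=pose(); print(p)
g=im[:,:,::-1]; q=_pp('scene',p)
for dz in(0,.02,.04): print(dz,((_pp('scene',p+[0,0,dz])-[290,110]+.5)*5-.5).round(0))
cv2.imwrite('pics/sc3c.png',cv2.resize(g[110:230,290:440],None,fx=5,fy=5,interpolation=cv2.INTER_CUBIC))
w=cv2.imread('pics/wr3.png'); cv2.imwrite('pics/wr3c.png',cv2.resize(w[260:400,240:410],None,fx=4,fy=4,interpolation=cv2.INTER_CUBIC))
E
```

```text
[ 0.61520499 -0.12362868  0.09274889]Traceback (most recent call last):
  File "<stdin>", line 3, in <module>
NameError: name '_pp' is not defined
```

```bash
python3 - <<'E'
from h import *
p,R,_=pose(); print(p)
g=cv2.imread('pics/sc3.png')
for dz in(0,.02,.04): print(dz,((proj('scene',p+[0,0,dz])-[290,110]+.5)*5-.5).round(0))
cv2.imwrite('pics/sc3c.png',cv2.resize(g[110:230,290:440],None,fx=5,fy=5,interpolation=cv2.INTER_CUBIC))
w=cv2.imread('pics/wr3.png'); cv2.imwrite('pics/wr3c.png',cv2.resize(w[260:400,240:410],None,fx=4,fy=4,interpolation=cv2.INTER_CUBIC))
E
```

```text
[ 0.61520499 -0.12362868  0.09274889]
0 [414. 400.]
0.02 [417. 368.]
0.04 [420. 336.]
```

View pics/sc3c.png

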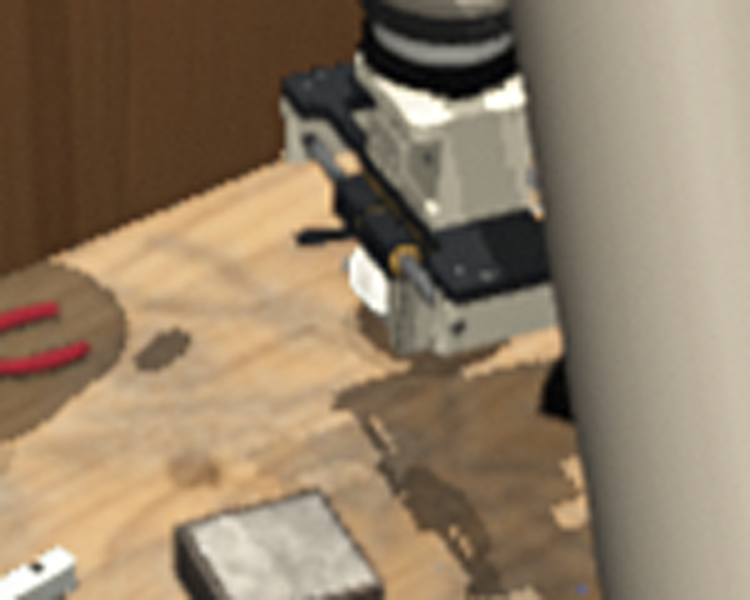

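View pics/wr3c.png

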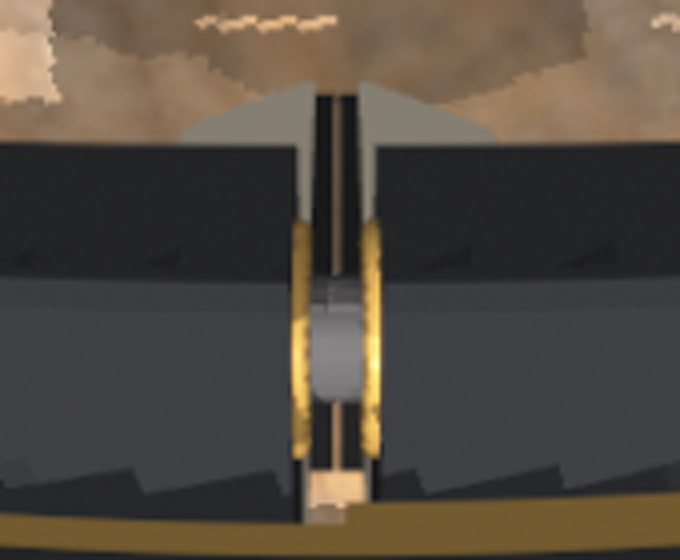

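The raised view settles it. With the fingers shut as well, the visible tips sit about 30 mm behind the reported TCP: wrist row 283 against an expected 261, and the scene image agrees. Tip height is therefore TCP z + 30 mm, so I need TCP z of about -15 mm. I'll lower in the clear area beside the block and watch the force.

```bash
python3 - <<'E'
from h import *
B=np.array([.6151,-.0396]); th=-.2623; u=np.array([-np.sin(th),np.cos(th)]); h=th+np.pi/2
a=B-(.0505+.027)*u
st(); wp([(a,.03,h),(a,0,h),(a,-.013,h)])
E
```

```text
t 5.15 p [ 0.6152 -0.1236  0.0927] head 75.14 tilt [ 0.002  0.001 -1.   ] F [-0.2 -0.2  0.4] w 0.005 stopframe mm [ -80.3 -273.1] q [-0.32  0.62  1.36  0.    1.16 -0.06]
[ 0.36 -2.2   6.27] [ 0.1 -0.1  0.2] [ 0.595 -0.114  0.03 ] 75.0
[ 0.36 -2.2   9.27] [ 0.1 -0.1  0.2] [ 0.595 -0.114  0.   ] 75.0
[ 0.36 -2.2  10.57] [ 0.1 -0.1  0.2] [ 0.595 -0.114 -0.013] 75.0
```

>>> move_arm:
  increments:
    - {"slide": [0.2, -1, 2], "twist": [0, 0, 0.2]}
    - {"slide": [0.4, -2.2, 5], "twist": [0, 0, 0.2]}
    - {"slide": [0.4, -2.2, 7.5], "twist": [0, 0, 0.2]}
    - {"slide": [0.4, -2.2, 9], "twist": [0, 0, 0.2]}
    - {"slide": [0.4, -2.2, 9.8], "twist": [0, 0, 0.2]}
    - {"slide": [0.4, -2.2, 10.3], "twist": [0, 0, 0.2]}
    - {"slide": [0.4, -2.2, 10.5], "twist": [0, 0, 0.2]}
    - {"slide": [0.4, -2.2, 10.5], "twist": [0, 0, 0.2]}
  jaw: 116

```text
clock: 5.95
ee_pos: [0.5956, -0.114, -0.0118]
ee_rot: [0.001, 0.794, 0.608, 0.001]
ft_force: [-1.1, -0.5, 0.5]
width: 0.542
```

```bash
python3 - <<'E'
from h import *
st(); im=wsnap('wr4'); g=im[:,:,::-1]
im=snap('scene','sc4'); cv2.imwrite('pics/sc4c.png',cv2.resize(im[140:260,290:440,::-1],None,fx=5,fy=5,interpolation=cv2.INTER_CUBIC))
B,e,n=edge_fit(g,'wrist',block_poly,[.6151,-.0396,-.2623],half=8); print(B.round(4),e,n,rel(B,S0))
overlay(g,'wrist',((stop_poly,S0),(block_poly,B)),'wr4o',0,0,640,480,1.2)
E
```

```text
t 5.95 p [ 0.5956 -0.114  -0.0118] head 74.96 tilt [ 0.003  0.    -1.   ] F [-1.1 -0.5  0.5] w 0.542 stopframe mm [ -99.1 -261.9] q [-0.32  0.71  1.52  0.    0.91 -0.05]
[ 0.6144 -0.0385 -0.2626] 0.9431050340524932 160 (array([ -74.49544577, -188.15316933]), np.float64(-19.53599500150275))
```

View pics/wr4o.png

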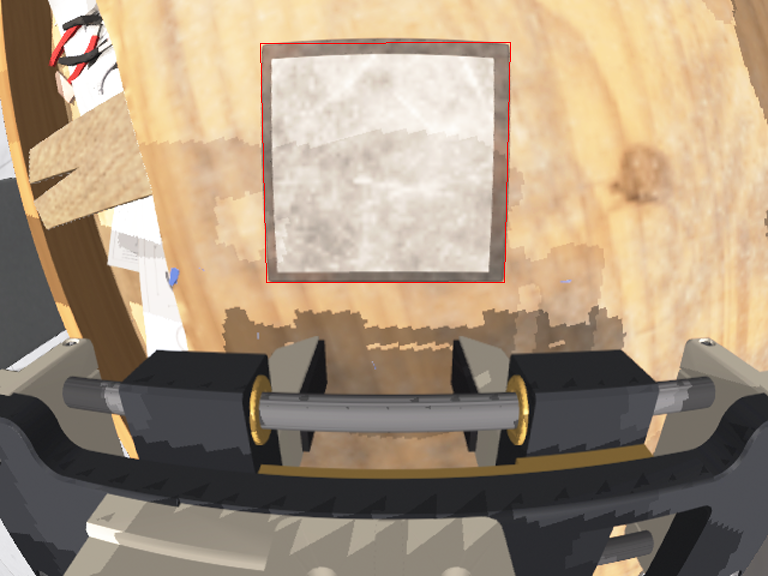

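View pics/sc4c.png

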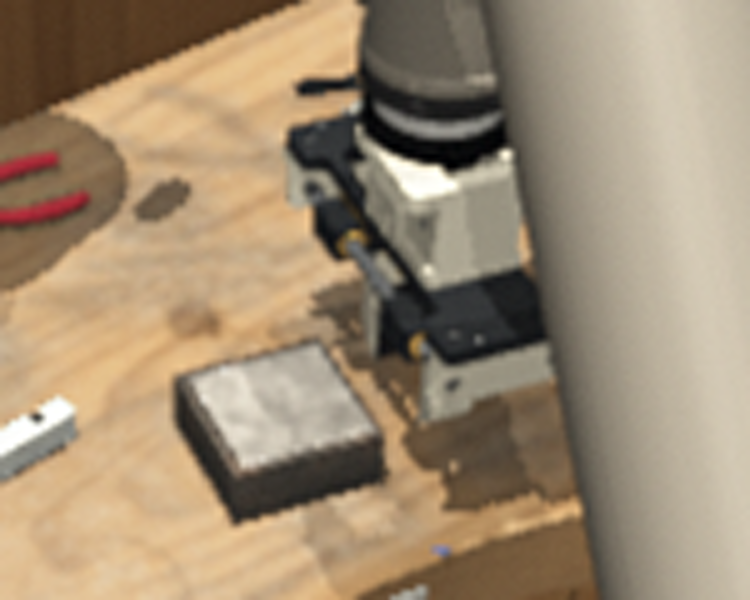

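The tips are now in front of the block's right face and low enough (about 18 mm). I'll go another 6 mm down and repeat the arc push.

```bash
cat > path.py <<'E'
from h import *
c=np.array([-74.5,-188.2])/1000; phi0=np.radians(-19.5); L=.10
def path(s,off=.0505):
    p=c.copy();n=200
    if s<0: ph=phi0; p=c+s*np.array([-np.sin(ph),np.cos(ph)])
    else:
        ds=s/n
        for i in range(n):
            x=(i+.5)*ds; ph=phi0*max(0,1-x/L); p=p+ds*np.array([-np.sin(ph),np.cos(ph)])
        ph=phi0*max(0,1-s/L)
    t=p-off*np.array([-np.sin(ph),np.cos(ph)])
    return s2w(*t),ph+S0[2]+np.pi/2,p
def show(ss,z=-.017):
    for s in ss:
        w,h,p=path(s); print(round(s*1000),*inc([*w,z],h),'blk',(p*1000).round(1))
E
python3 - <<'E'
from path import *
show([-.02,-.012,-.004,.004,.012,.02,.03,.04,.05])
E
```

```text
-20 [ 0.74 -0.16  0.55] [ 0.2 -0.1 -0. ] blk [ -81.2 -207.1]
-12 [ 1.54 -0.16  0.55] [ 0.2 -0.1 -0. ] blk [ -78.5 -199.5]
-4 [ 2.34 -0.16  0.55] [ 0.2 -0.1 -0. ] blk [ -75.8 -192. ]
4 [ 3.14 -0.1   0.55] [ 0.2 -0.1 -0.8] blk [ -73.2 -184.4]
12 [3.94 0.02 0.55] [ 0.2 -0.1 -2.4] blk [ -70.7 -176.8]
20 [4.75 0.11 0.56] [ 0.2 -0.1 -3.9] blk [ -68.5 -169.1]
30 [5.76 0.2  0.56] [ 0.2 -0.1 -5.9] blk [ -65.9 -159.5]
40 [6.77 0.25 0.56] [ 0.2 -0.  -7.8] blk [ -63.8 -149.7]
50 [7.79 0.26 0.56] [ 0.2 -0.  -9.8] blk [ -61.9 -139.9]
```

>>> move_arm:
  increments:
    - {"slide": [0.3, -0.1, 0.4], "twist": [0, 0, 0]}
    - {"slide": [0.8, -0.15, 0.6], "twist": [0, 0, 0]}
    - {"slide": [1.6, -0.15, 0.6], "twist": [0, 0, 0]}
    - {"slide": [2.3, -0.15, 0.6], "twist": [0, 0, 0]}
    - {"slide": [3.1, -0.1, 0.6], "twist": [0, 0, -0.8]}
    - {"slide": [3.9, 0, 0.6], "twist": [0, 0, -2.4]}
    - {"slide": [4.7, 0.1, 0.6], "twist": [0, 0, -3.9]}

```text
clock: 6.75
ee_pos: [0.6092, -0.0688, -0.0174]
ee_rot: [0.001, 0.772, 0.636, 0.001]
ft_force: [-0.9, -4.4, -0.0]
width: 0.547
```

```bash
python3 - <<'E'
from path import *
st(); im=wsnap('wr5'); g=im[:,:,::-1]
B,e,n=edge_fit(g,'wrist',block_poly,[*path(.016)[0]+.0505*np.array([np.cos(1.35),np.sin(1.35)]),path(.016)[1]-np.pi/2],half=8); print(B.round(4),e,n,rel(B,S0))
overlay(g,'wrist',((stop_poly,S0),(block_poly,B)),'wr5o',0,0,640,480,1.2)
E
```

```text
t 6.75 p [ 0.6092 -0.0688 -0.0174] head 78.99 tilt [ 0.003 -0.    -1.   ] F [-0.9 -4.4 -0. ] w 0.547 stopframe mm [ -82.1 -217.9] q [-0.24  0.72  1.51  0.    0.91 -0.05]
[ 0.6171 -0.0275 -0.1822] 0.788099194037926 97 (array([ -70.94211336, -177.41998349]), np.float64(-14.931347032581051))
```

View pics/wr5o.png

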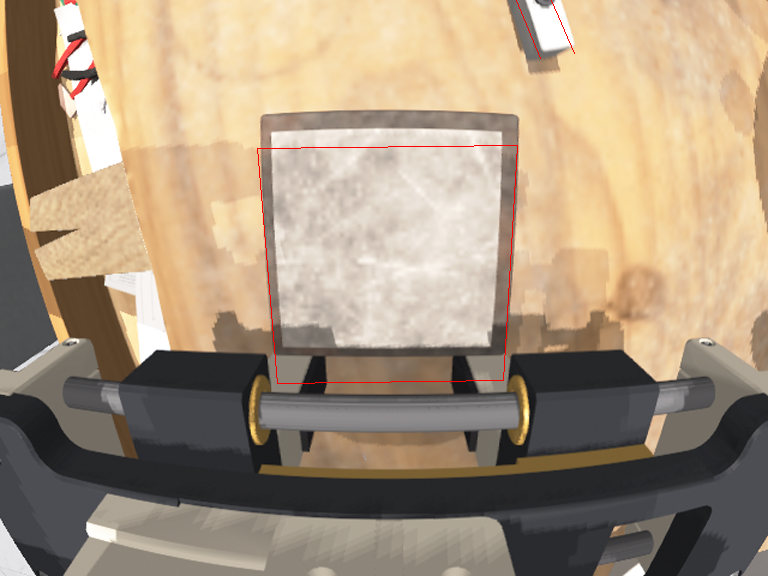

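The fingers are in contact (4.4 N) and the block is moving square with them. The automatic fit slipped by a step on this picture, so I'll refit with a better start and continue.

```bash
cat >> h.py <<'E'
def fitblock(name,B0,half=5,skip=None):
    g=cv2.imread(f'pics/{name}.png')
    f=(lambda p:[q for i,q in enumerate(block_poly(p)) if i not in (skip or ())])
    B,e,n=edge_fit(g,'wrist',f,B0,half=half,rounds=4)
    r,a=rel(B,S0); print('block',B.round(4),'res',round(e,2),n,'stopframe',r.round(1),round(a,2)); return g,B
def guess(off=.0525,side=0):
    p,R,_=pose(); d=R.apply([1,0,0]); h=np.arctan2(d[1],d[0]); return [*(p[:2]+off*d[:2]),h-np.pi/2]
E
python3 - <<'E'
from path import *
import h
p,R,_=pose(); h.WP=(p,R)
g,B=fitblock('wr5',guess(.06))
d=R.inv().apply([*B[:2]-p[:2],0]); print('centre in tool',d)
overlay(g,'wrist',((stop_poly,S0),(block_poly,B)),'wr5o2',0,0,640,480,1.2)
E
```

```text
block [ 0.621  -0.007  -0.1888] res 0.8 83 stopframe [ -65.4 -157.3] -15.31
centre in tool [ 6.15659252e-02 -1.42847018e-04  6.86001914e-05]
```

View pics/wr5o2.png

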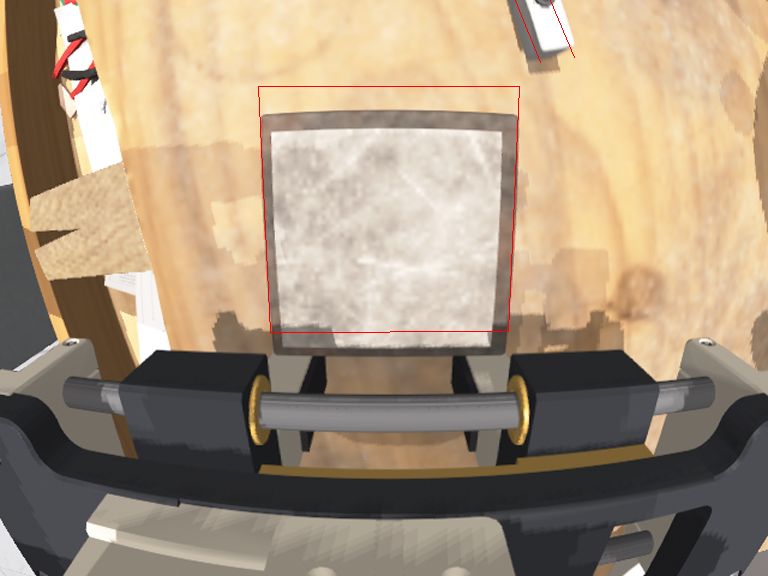

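```bash
python3 - <<'E'
from path import *
for s in [.03,.04,.05,.06,.07,.08,.09,.1,.11,.12,.13,.138]:
    w,h,p=path(s,.0535); print(round(s*1000),*inc([*w,-.017],h),'blk',(p*1000).round(1))
E
```

```text
30 [ 0.58  0.15 -0.04] [ 0.2 -0.1 -1.8] blk [ -65.9 -159.5]
40 [ 1.59  0.29 -0.04] [ 0.2 -0.1 -3.7] blk [ -63.8 -149.7]
50 [ 2.6   0.39 -0.04] [ 0.2 -0.1 -5.7] blk [ -61.9 -139.9]
60 [ 3.61  0.45 -0.04] [ 0.2 -0.1 -7.6] blk [ -60.4 -130. ]
70 [ 4.63  0.48 -0.04] [ 0.2 -0.  -9.6] blk [ -59.2 -120.1]
80 [ 5.65  0.48 -0.04] [  0.2  -0.  -11.5] blk [ -58.3 -110.1]
90 [ 6.66  0.44 -0.04] [  0.2  -0.  -13.5] blk [ -57.8 -100.1]
100 [ 7.68  0.37 -0.03] [  0.2  -0.  -15.4] blk [-57.6 -90.1]
110 [ 8.64  0.1  -0.03] [  0.2  -0.  -15.4] blk [-57.6 -80.1]
120 [ 9.6  -0.16 -0.03] [  0.2  -0.  -15.4] blk [-57.6 -70.1]
130 [10.57 -0.43 -0.03] [  0.2  -0.  -15.4] blk [-57.6 -60.1]
138 [11.34 -0.64 -0.03] [  0.2  -0.  -15.4] blk [-57.6 -52.1]
```

>>> move_arm:
  increments:
    - {"slide": [0.6, 0.15, 0], "twist": [0, 0, -1.8]}
    - {"slide": [1.6, 0.3, 0], "twist": [0, 0, -3.7]}
    - {"slide": [2.6, 0.4, 0], "twist": [0, 0, -5.7]}
    - {"slide": [3.6, 0.45, 0], "twist": [0, 0, -7.6]}
    - {"slide": [4.6, 0.5, 0], "twist": [0, 0, -9.6]}
    - {"slide": [5.6, 0.5, 0], "twist": [0, 0, -11.5]}
    - {"slide": [6.7, 0.45, 0], "twist": [0, 0, -13.5]}
    - {"slide": [7.7, 0.4, 0], "twist": [0, 0, -15.4]}
    - {"slide": [8.6, 0.1, 0], "twist": [0, 0, -15.4]}
    - {"slide": [9.2, -0.05, 0], "twist": [0, 0, -15.4]}

```text
clock: 7.8
ee_pos: [0.6262, 0.024, -0.0174]
ee_rot: [0.001, 0.679, 0.734, 0.001]
ft_force: [-0.1, -2.4, -1.3]
width: 0.549
```

```bash
python3 - <<'E'
from path import *
st(); wsnap('wr6')
g,B=fitblock('wr6',guess(.0535),half=4)
overlay(g,'wrist',((stop_poly,S0),(block_poly,B)),'wr6o',0,0,640,480,1.2)
E
```

```text
t 7.8 p [ 0.6262  0.024  -0.0174] head 94.51 tilt [ 0.003  0.001 -1.   ] F [-0.1 -2.4 -1.3] w 0.549 stopframe mm [ -57.8 -126.7] q [-0.08  0.74  1.46  0.    0.93 -0.16]
block [0.6222 0.0766 0.0779] res 0.83 147 stopframe [-57.7 -74. ] -0.03
```

View pics/wr6o.png

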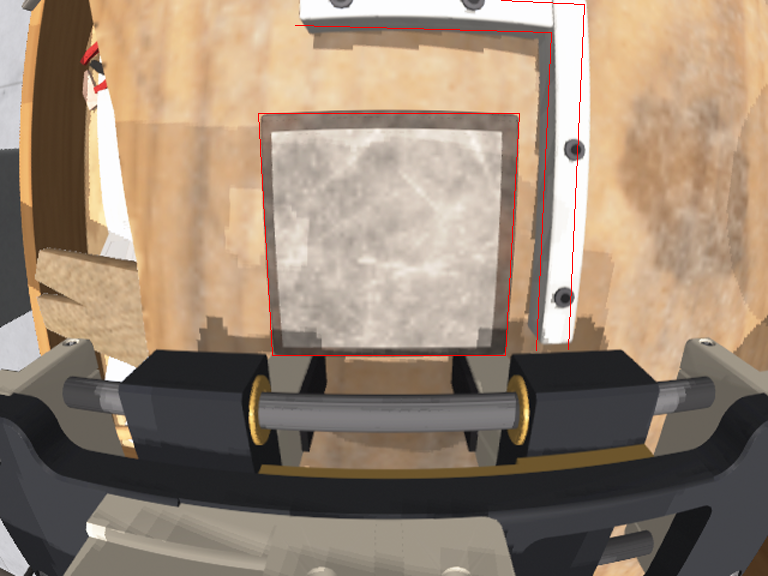

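Now square: block at (-57.7, -74) mm and 0° against the stop. I'll refit the stop in this wrist view so both come from one camera.

```bash
python3 - <<'E'
from path import *
import h
p,R,_=pose(); h.WP=(p,R)
g,B=fitblock('wr6',guess(.0535),half=4)
def sp(p):
    q=stop_poly(p); W=lambda x,y: np.r_[np.array(p[:2])+R2(p[2])@[x,y],.02]
    return [(W(0,-.01),W(0,-.11),-1),(W(0.014,-.01),W(-.085,0.014),-1) if 0 else (W(-.02,0.014),W(-.085,.014),-1),(W(-.01,0),W(-.08,0),+1)]
# edges directly: long inner (bright->dark), short outer, short inner
for half in (4,6):
    S,e,n=edge_fit(g,'wrist',sp,S0,half=half,rounds=4); print(S.round(4),round(e,2),n,rel(B,S))
overlay(g,'wrist',((stop_poly,S),(block_poly,B)),'wr6p',0,0,640,480,1.2)
E
```

```text
block [0.6221 0.0774 0.0788] res 0.83 149 stopframe [-57.7 -73.2] 0.03
[0.6737 0.1575 0.086 ] 0.46 34 (array([-58.28382137, -75.37907575]), np.float64(-0.4076681348051413))
[0.675  0.1504 0.0782] 0.59 53 (array([-58.42093689, -68.6322128 ]), np.float64(0.03749047557880251))
```

View pics/wr6p.png

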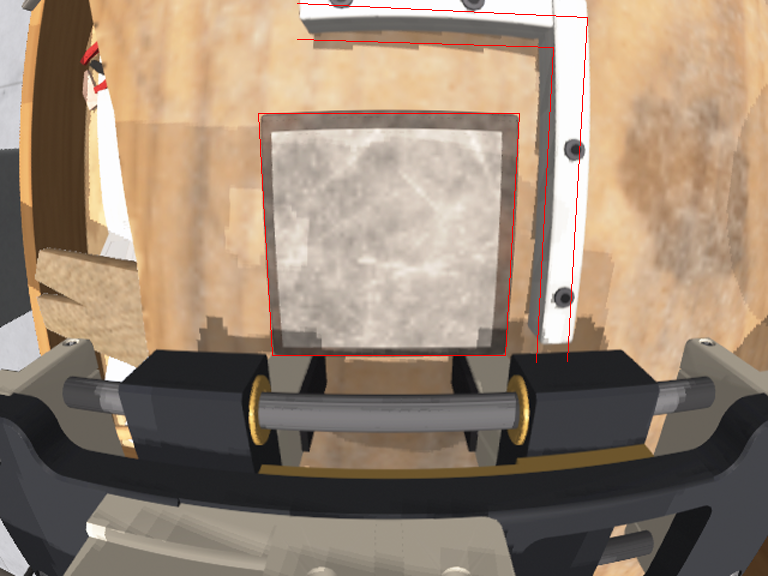

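The block sits square, with about 33 mm left to go and about 18 mm to the back. I'll push on toward the short leg but stop about 5 mm short, back off, then go round to the near face.

>>> move_arm:
  increments:
    - {"slide": [0.8, 0, 0], "twist": [0, 0, 0]}
    - {"slide": [1.6, 0, 0], "twist": [0, 0, 0]}
    - {"slide": [2.3, 0, 0], "twist": [0, 0, 0]}
    - {"slide": [2.7, 0, 0], "twist": [0, 0, 0]}
    - {"slide": [2.8, 0, 0], "twist": [0, 0, 0]}
    - {"slide": [2.8, 0, 0], "twist": [0, 0, 0]}
    - {"slide": [1.5, 0, 0], "twist": [0, 0, 0]}
    - {"slide": [0, 0, 0], "twist": [0, 0, 0]}
    - {"slide": [-1, 0, -3], "twist": [0, 0, 0]}
    - {"slide": [-1, 0, -7], "twist": [0, 0, 0]}
    - {"slide": [-1, 0, -9], "twist": [0, 0, 0]}

```text
clock: 8.95
ee_pos: [0.6283, 0.0127, 0.076]
ee_rot: [0.002, 0.679, 0.734, 0.003]
ft_force: [1.1, 0.4, 0.9]
width: 0.545
```

```bash
python3 - <<'E'
from path import *
st(); wsnap('wr7')
g,B=fitblock('wr7',[*s2w(-.0577,-.046),S0[2]],half=6)
overlay(g,'wrist',((stop_poly,S0),(block_poly,B)),'wr7o',0,0,640,480,1.2)
hd=S0[2]
wp([(s2w(-.131,-.048),.08,hd),(s2w(-.131,-.048),-.017,hd)])
E
```

```text
t 8.95 p [0.6283 0.0127 0.076 ] head 94.41 tilt [ 0.008  0.001 -1.   ] F [1.1 0.4 0.9] w 0.545 stopframe mm [ -56.6 -138.1] q [-0.1   0.63  1.39  0.    1.12 -0.18]
block [0.6199 0.1055 0.0779] res 0.29 130 stopframe [-57.7 -45. ] -0.03
[ 9.01 -7.59 -0.22] [ 0.6 -0.5 89.9] [0.547 0.097 0.08 ] 4.5
[ 9.01 -7.71  9.48] [ 0.6 -0.5 89.9] [ 0.547  0.097 -0.017] 4.5
```

View pics/wr7o.png

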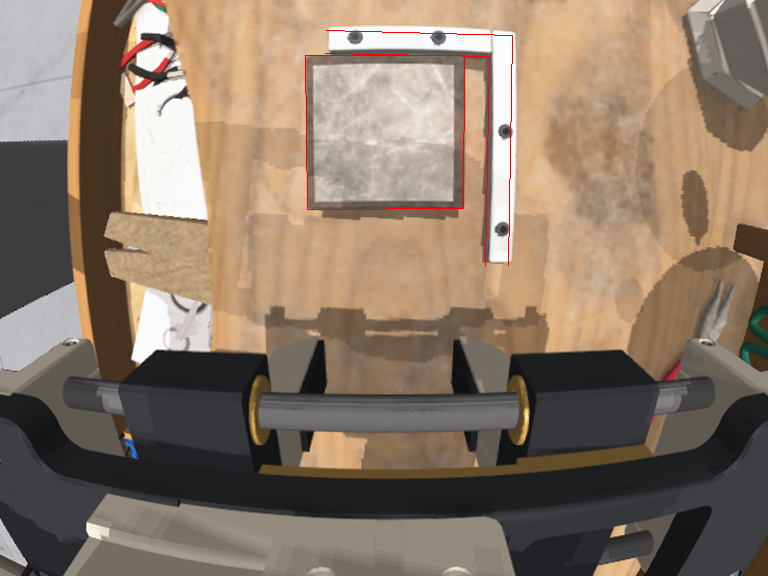

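Block at about (-58, -45) mm and square, with a thin gap to the short leg (rows 50–56) and the gap to the long leg at columns 463–487. Next I'll swing to the near face.

>>> move_arm:
  increments:
    - {"slide": [0, -1.5, 0], "twist": [0.6, -0.5, 8]}
    - {"slide": [0.5, -3.5, 0], "twist": [0.6, -0.5, 16.4]}
    - {"slide": [1.5, -5.5, 0], "twist": [0.6, -0.5, 24.8]}
    - {"slide": [3, -7, 0], "twist": [0.6, -0.5, 33.2]}
    - {"slide": [5, -7.5, 0], "twist": [0.6, -0.5, 41.6]}
    - {"slide": [7, -7.6, 0], "twist": [0.6, -0.5, 50]}
    - {"slide": [9, -7.6, 0], "twist": [0.6, -0.5, 58.4]}
    - {"slide": [9, -7.6, 0], "twist": [0.6, -0.5, 66.8]}
    - {"slide": [9, -7.6, 0], "twist": [0.6, -0.5, 75]}
    - {"slide": [9, -7.6, 0], "twist": [0.6, -0.5, 83]}
    - {"slide": [9, -7.6, 0], "twist": [0.6, -0.5, 89.9]}
    - {"slide": [9, -7.6, 0], "twist": [0.6, -0.5, 89.9]}
  jaw: 172

```text
clock: 10.2
ee_pos: [0.5471, 0.0957, 0.0775]
ee_rot: [-0.0, 0.999, 0.038, -0.0]
ft_force: [-0.5, -0.2, -0.4]
width: 0.328
```

```bash
python3 - <<'E'
from path import *
st(); wsnap('wr8')
wp([(s2w(-.131,-.048),-.017,S0[2])])
E
```

```text
t 10.2 p [0.5471 0.0957 0.0775] head 4.4 tilt [-0.001  0.001 -1.   ] F [-0.5 -0.2 -0.4] w 0.328 stopframe mm [-131.1  -49.1] q [0.03 0.51 1.6  0.   1.03 1.53]
[ 0.02 -0.09  9.46] [-0.   0.   0.1] [ 0.547  0.097 -0.017] 4.5
```

View pics/wr8.png

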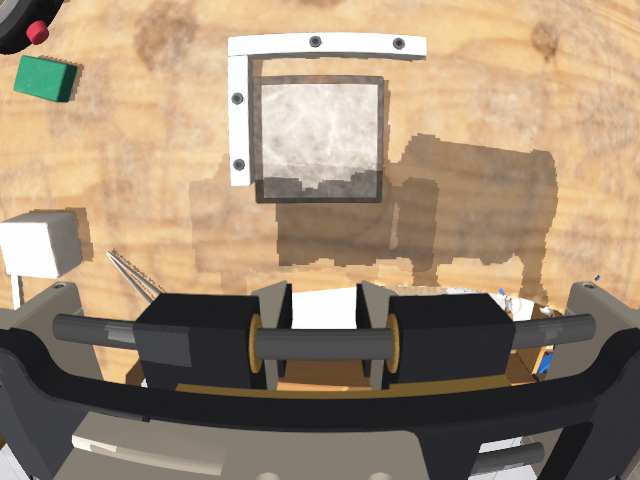

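>>> move_arm:
  increments:
    - {"slide": [0, -0.1, 2.5], "twist": [0, 0, 0]}
    - {"slide": [0, -0.1, 5.5], "twist": [0, 0, 0]}
    - {"slide": [0, -0.1, 8], "twist": [0, 0, 0]}
    - {"slide": [0, -0.1, 9], "twist": [0, 0, 0]}
    - {"slide": [0.2, -0.1, 9.4], "twist": [0, 0, 0]}
    - {"slide": [0.8, -0.1, 9.4], "twist": [0, 0, 0]}
    - {"slide": [1.4, -0.1, 9.4], "twist": [0, 0, 0]}
    - {"slide": [2, -0.1, 9.4], "twist": [0, 0, 0]}
    - {"slide": [2.6, -0.1, 9.4], "twist": [0, 0, 0]}
    - {"slide": [3, -0.1, 9.4], "twist": [0, 0, 0]}

```text
clock: 11.25
ee_pos: [0.575, 0.0993, -0.0159]
ee_rot: [-0.0, 0.999, 0.041, -0.003]
ft_force: [-10.6, -0.5, 7.4]
width: 0.322
```

```bash
python3 - <<'E'
from path import *
st(); wsnap('wr9')
g=guess(.0535); g[2]+=np.pi/2
im,B=fitblock('wr9',g,half=5)
overlay(im,'wrist',((stop_poly,S0),(block_poly,B)),'wr9o',0,0,640,480,1.2)
E
```

```text
t 11.25 p [ 0.575   0.0993 -0.0159] head 4.65 tilt [-0.005  0.    -1.   ] F [-10.6  -0.5   7.4] w 0.322 stopframe mm [-103.   -47.7] q [0.04 0.68 1.59 0.   0.88 1.53]
block [0.6268 0.1069 0.0835] res 0.52 132 stopframe [-50.7 -44.1] 0.29
```

View pics/wr9o.png

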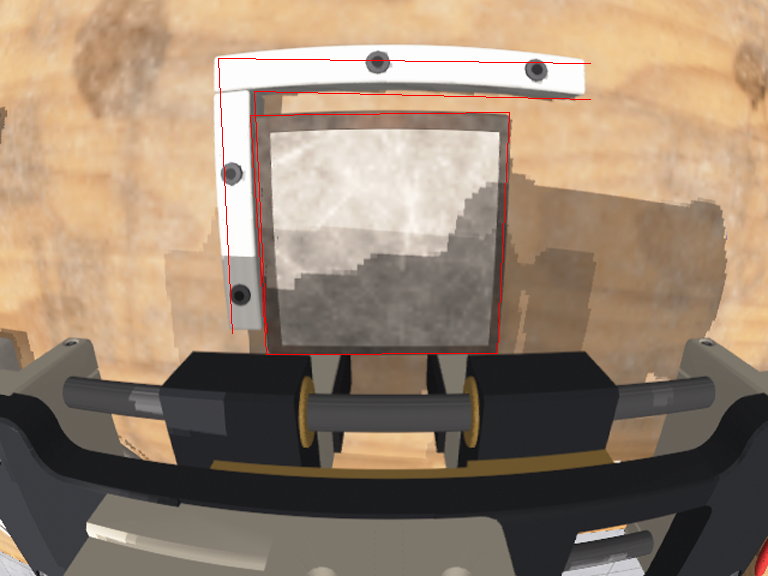

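Contact is good: the block is square against the fingers and about 10 mm from the long leg. The force is Fx -10.6 with some upward drag from finger friction. I'll continue in small steps, easing z up slightly.

>>> move_arm:
  increments:
    - {"slide": [0.3, 0, -0.05], "twist": [0, 0, 0]}
    - {"slide": [0.6, 0, -0.1], "twist": [0, 0, 0]}
    - {"slide": [0.8, 0, -0.1], "twist": [0, 0, 0]}
    - {"slide": [0.9, 0, -0.1], "twist": [0, 0, 0]}

```text
clock: 11.7
ee_pos: [0.5847, 0.1001, -0.015]
ee_rot: [-0.0, 0.999, 0.041, -0.002]
ft_force: [-4.7, -1.3, 1.2]
width: 0.326
```

```bash
python3 - <<'E'
from path import *
st(); wsnap('wr10')
g=guess(.0535); g[2]+=np.pi/2
im,B=fitblock('wr10',g,half=5)
E
```

```text
t 11.7 p [ 0.5847  0.1001 -0.015 ] head 4.65 tilt [-0.005  0.001 -1.   ] F [-4.7 -1.3  1.2] w 0.326 stopframe mm [-93.2 -47.6] q [0.04 0.7  1.56 0.   0.89 1.53]
block [0.6365 0.1078 0.0806] res 0.64 145 stopframe [-40.9 -44. ] 0.12
```

View pics/wr10.png

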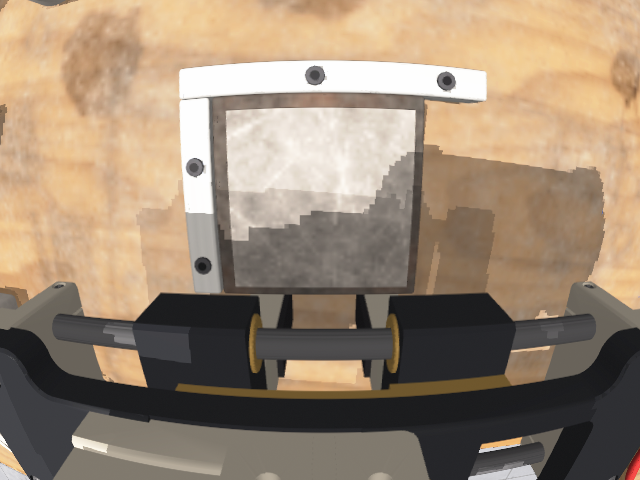

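>>> move_arm:
  increments:
    - {"slide": [0.1, 0, 0], "twist": [0, 0, 0]}
    - {"slide": [0.2, 0, 0], "twist": [0, 0, 0]}

```text
clock: 11.95
ee_pos: [0.5859, 0.1002, -0.015]
ee_rot: [-0.0, 0.999, 0.041, -0.003]
ft_force: [-8.6, -0.7, 3.4]
width: 0.326
```

>>> move_arm:
  increments:
    - {"slide": [0.1, 0, 0], "twist": [0, 0, 0]}
    - {"slide": [0.2, 0, 0], "twist": [0, 0, 0]}

```text
clock: 12.15
ee_pos: [0.5857, 0.1002, -0.015]
ee_rot: [-0.0, 0.999, 0.041, -0.006]
ft_force: [-12.9, -2.6, 7.0]
width: 0.326
```

>>> move_arm:
  increments:
    - {"slide": [0.2, 0, -0.1], "twist": [0, 0, 0]}
    - {"slide": [0.4, 0, -0.1], "twist": [0, 0, 0]}

```text
clock: 12.35
ee_pos: [0.5853, 0.1002, -0.0149]
ee_rot: [0.0, 0.999, 0.041, -0.01]
ft_force: [-18.8, -2.9, 10.0]
width: 0.324
```

```bash
python3 - <<'E'
from path import *
st(); wsnap('wr11')
g=guess(.0535); g[2]+=np.pi/2
im,B=fitblock('wr11',g,half=5)
cv2.imwrite('pics/wr11c.png',cv2.resize(im[50:310,160:500],None,fx=2.2,fy=2.2,interpolation=cv2.INTER_CUBIC))
E
```

```text
t 12.35 p [ 0.5853  0.1002 -0.0149] head 4.69 tilt [-0.021 -0.001 -1.   ] F [-18.8  -2.9  10. ] w 0.324 stopframe mm [-92.6 -47.6] q [ 0.04  0.71  1.54 -0.    0.92  1.53]
block [0.6374 0.1079 0.0804] res 0.64 149 stopframe [-40. -44.] 0.12
```

View pics/wr11c.png

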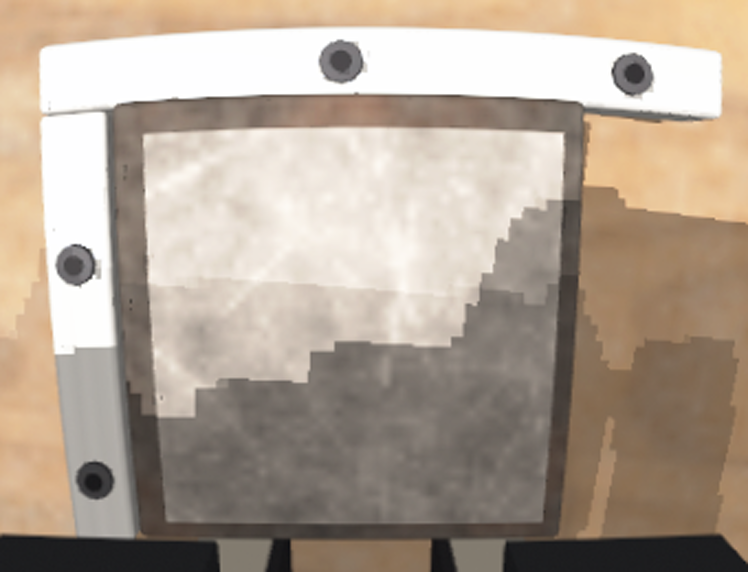

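The block is now hard against the long leg: the TCP no longer advances and the force rises to 19 N. I'll back off and go round to the right face for the short leg.

>>> move_arm:
  increments:
    - {"slide": [-0.5, 0, -0.1], "twist": [0, 1.2, 0]}
    - {"slide": [-2, 0, -0.2], "twist": [0, 1.2, 0]}
    - {"slide": [-2.5, 0, -3], "twist": [0, 1.2, 0]}
    - {"slide": [-2.5, 0, -7], "twist": [0, 1.2, 0]}
    - {"slide": [-2.5, 0, -10], "twist": [0, 1.2, 0]}
    - {"slide": [-2.5, 0, -10], "twist": [0, 1.2, 0]}
  jaw: 183

```text
clock: 13.0
ee_pos: [0.5672, 0.0984, 0.0912]
ee_rot: [-0.0, 0.999, 0.041, 0.006]
ft_force: [-0.5, -0.1, -0.8]
width: 0.283
```

```bash
python3 - <<'E'
from path import *
st()
h=S0[2]+np.pi/2
wp([(s2w(-.085,-.118),.08,h),(s2w(-.047,-.118),.08,h),(s2w(-.047,-.118),-.016,h)])
E
```

```text
t 13.0 p [0.5672 0.0984 0.0912] head 4.69 tilt [ 0.013  0.001 -1.   ] F [-0.5 -0.1 -0.8] w 0.283 stopframe mm [-110.8  -47.9] q [0.04 0.52 1.54 0.   1.07 1.53]
[2.55 7.01 1.15] [  0.6  -0.6 -89.8] [0.598 0.031 0.08 ] 94.5
[6.35 7.03 1.2 ] [  0.6  -0.6 -89.8] [0.636 0.034 0.08 ] 94.5
[ 6.22  7.03 10.8 ] [  0.6  -0.6 -89.8] [ 0.636  0.034 -0.016] 94.5
```

>>> move_arm:
  increments:
    - {"slide": [0.3, 1.5, 0], "twist": [0, -0.1, -8]}
    - {"slide": [0.6, 3, 0.2], "twist": [0.1, -0.1, -16.4]}
    - {"slide": [1.2, 4.5, 0.4], "twist": [0.1, -0.2, -24.8]}
    - {"slide": [2, 6, 0.6], "twist": [0.2, -0.2, -33.2]}
    - {"slide": [3, 7, 0.8], "twist": [0.3, -0.3, -41.6]}
    - {"slide": [4, 7, 1], "twist": [0.3, -0.3, -50]}
    - {"slide": [5, 7, 1.2], "twist": [0.4, -0.4, -58.4]}
    - {"slide": [6.3, 7, 1.2], "twist": [0.5, -0.5, -66.8]}
    - {"slide": [6.3, 7, 1.2], "twist": [0.5, -0.5, -75]}
    - {"slide": [6.3, 7, 1.2], "twist": [0.6, -0.6, -83]}
    - {"slide": [6.3, 7, 1.2], "twist": [0.6, -0.6, -89.8]}
    - {"slide": [6.3, 7, 1.2], "twist": [0.6, -0.6, -89.8]}

```text
clock: 14.2
ee_pos: [0.6365, 0.0338, 0.0795]
ee_rot: [0.0, 0.679, 0.735, 0.0]
ft_force: [0.1, -0.6, -0.2]
width: 0.284
```

```bash
python3 - <<'E'
from path import *
st(); wsnap('wr12')
im,B=fitblock('wr12',[.6374,.1079,.08],half=5)
overlay(im,'wrist',((stop_poly,S0),(block_poly,B)),'wr12o',0,0,640,480,1.2)
h=S0[2]+np.pi/2
wp([(s2w(-.047,-.118),-.016,h)])
E
```

```text
t 14.2 p [0.6365 0.0338 0.0795] head 94.54 tilt [ 0.  0. -1.] F [ 0.1 -0.6 -0.2] w 0.284 stopframe mm [ -46.8 -117.8] q [-0.07  0.65  1.34  0.    1.15 -0.15]
block [0.6377 0.1075 0.0831] res 0.47 135 stopframe [-39.8 -44.4] 0.27
[-0.02 -0.01  9.56] [ 0.  -0.  -0.2] [ 0.636  0.034 -0.016] 94.5
```

View pics/wr12.png

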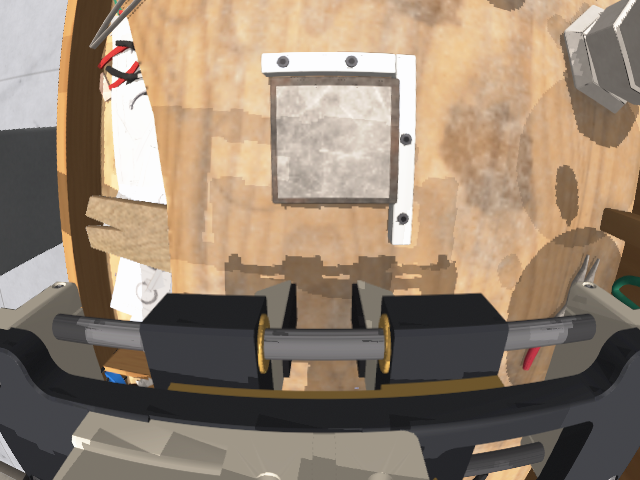

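>>> move_arm:
  increments:
    - {"slide": [0, 0, 3], "twist": [0, 0, 0]}
    - {"slide": [0, 0, 6], "twist": [0, 0, 0]}
    - {"slide": [0, 0, 8.5], "twist": [0, 0, 0]}
    - {"slide": [0, 0, 9.4], "twist": [0, 0, 0]}
    - {"slide": [0.3, 0, 9.5], "twist": [0, 0, 0]}
    - {"slide": [0.9, 0, 9.5], "twist": [0, 0, 0]}
    - {"slide": [1.4, 0, 9.5], "twist": [0, 0, 0]}
    - {"slide": [1.8, 0, 9.5], "twist": [0, 0, 0]}
    - {"slide": [2.1, 0, 9.5], "twist": [0, 0, 0]}

```text
clock: 15.15
ee_pos: [0.6353, 0.0546, -0.0142]
ee_rot: [0.001, 0.679, 0.734, 0.0]
ft_force: [-0.5, -9.1, 4.4]
width: 0.285
```

>>> move_arm:
  increments:
    - {"slide": [0.15, 0, 0], "twist": [0, 0, 0]}
    - {"slide": [0.3, 0, 0], "twist": [0, 0, 0]}

```text
clock: 15.35
ee_pos: [0.6348, 0.0571, -0.0141]
ee_rot: [0.001, 0.679, 0.734, -0.0]
ft_force: [-1.5, -4.5, -2.4]
width: 0.284
```

>>> move_arm:
  increments:
    - {"slide": [0.15, 0, 0], "twist": [0, 0, 0]}
    - {"slide": [0.3, 0, 0], "twist": [0, 0, 0]}

```text
clock: 15.55
ee_pos: [0.6347, 0.0596, -0.0141]
ee_rot: [0.002, 0.679, 0.734, -0.0]
ft_force: [1.7, -10.0, 0.2]
width: 0.283
```

```bash
python3 - <<'E'
from path import *
st(); wsnap('wr13')
im,B=fitblock('wr13',guess(.0535),half=5)
cv2.imwrite('pics/wr13c.png',cv2.resize(im[50:310,160:500],None,fx=2.2,fy=2.2,interpolation=cv2.INTER_CUBIC))
E
```

```text
t 15.55 p [ 0.6347  0.0596 -0.0141] head 94.4 tilt [ 0.002 -0.003 -1.   ] F [  1.7 -10.    0.2] w 0.283 stopframe mm [-46.5 -91.9] q [-0.02  0.76  1.42 -0.    0.96 -0.1 ]
block [0.6299 0.112  0.0809] res 1.14 84 stopframe [-47.3 -39.4] 0.14
```

View pics/wr13c.png

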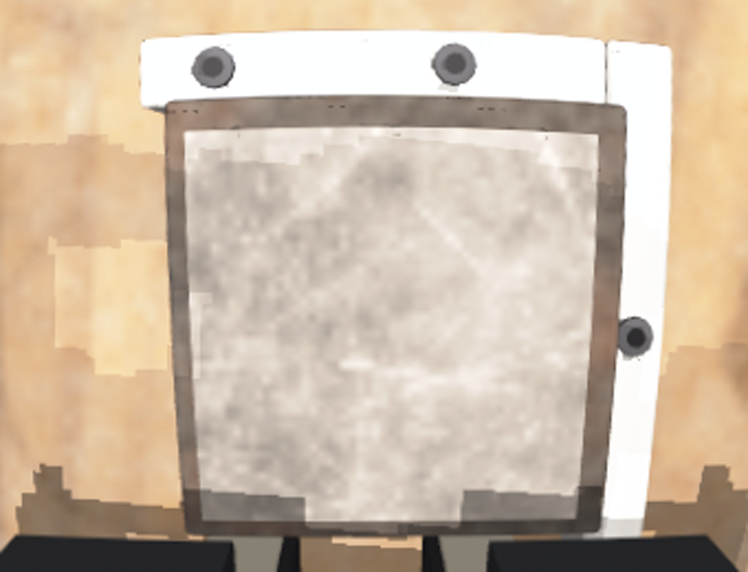

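Nearly or just touching the short leg. I'll keep pushing until the motion stops and the force climbs.

>>> move_arm:
  increments:
    - {"slide": [0.2, 0, 0], "twist": [0, 0, 0]}
    - {"slide": [0.4, 0, 0], "twist": [0, 0, 0]}

```text
clock: 15.8
ee_pos: [0.6351, 0.0597, -0.0138]
ee_rot: [0.004, 0.679, 0.734, -0.002]
ft_force: [-1.0, -24.1, -0.2]
width: 0.281
```

>>> move_arm:
  increments:
    - {"slide": [0.3, 0, 0], "twist": [0, 0, 0]}
    - {"slide": [0.5, 0, 0], "twist": [0, 0, 0]}

```text
clock: 16.0
ee_pos: [0.6351, 0.0594, -0.0135]
ee_rot: [0.007, 0.679, 0.734, -0.005]
ft_force: [-0.7, -28.4, 1.5]
width: 0.28
```

```bash
python3 - <<'E'
from path import *
st(); wsnap('wr14')
im=cv2.imread('pics/wr14.png')
cv2.imwrite('pics/wr14c.png',cv2.resize(im[50:310,160:500],None,fx=2.2,fy=2.2,interpolation=cv2.INTER_CUBIC))
E
```

```text
t 16.0 p [ 0.6351  0.0594 -0.0135] head 94.53 tilt [ 0.003 -0.016 -1.   ] F [ -0.7 -28.4   1.5] w 0.28 stopframe mm [-46.2 -92.2] q [-0.02  0.76  1.42 -0.02  0.96 -0.09]
```

View pics/wr14c.png

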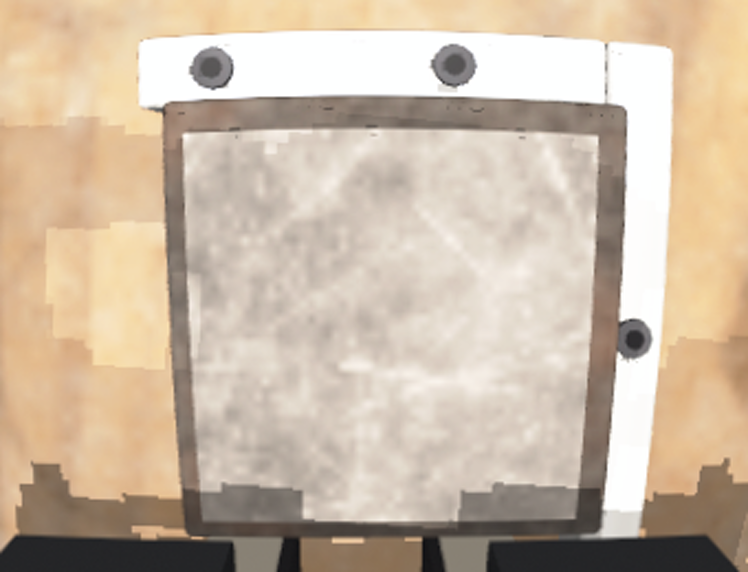

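Seated on the short leg too: motion stopped and the force rose from 10 to 28 N. I'll make one more near-face push in case sliding left opened the back contact.

>>> move_arm:
  increments:
    - {"slide": [-0.5, 0, 0], "twist": [0, 1, 0]}
    - {"slide": [-2, 0, -0.2], "twist": [0, 1, 0]}
    - {"slide": [-2.5, 0, -3], "twist": [0, 1, 0]}
    - {"slide": [-2.5, 0, -7], "twist": [0, 1, 0]}
    - {"slide": [-2.5, 0, -10], "twist": [0, 1, 0]}
    - {"slide": [-2.5, 0, -10], "twist": [0, 1, 0]}

```text
clock: 16.65
ee_pos: [0.6401, 0.0361, 0.0925]
ee_rot: [0.004, 0.679, 0.734, 0.004]
ft_force: [0.6, -0.0, 0.0]
width: 0.278
```

```bash
python3 - <<'E'
from path import *
st()
wp([(s2w(-.115,-.045),.08,S0[2])])
wsnap('wr15'); im=cv2.imread('pics/wr15.png')
cv2.imwrite('pics/wr15c.png',cv2.resize(im[20:260,220:460],None,fx=2.5,fy=2.5,interpolation=cv2.INTER_CUBIC))
E
```

```text
t 16.65 p [0.6401 0.0361 0.0925] head 94.52 tilt [ 0.012  0.001 -1.   ] F [ 0.6 -0.   0. ] w 0.278 stopframe mm [ -43.  -115.8] q [-0.06  0.63  1.33  0.    1.17 -0.14]
[ 7.08 -7.21  1.17] [ 0.5 -0.5 90. ] [0.563 0.101 0.08 ] 4.5
```

View pics/wr15c.png

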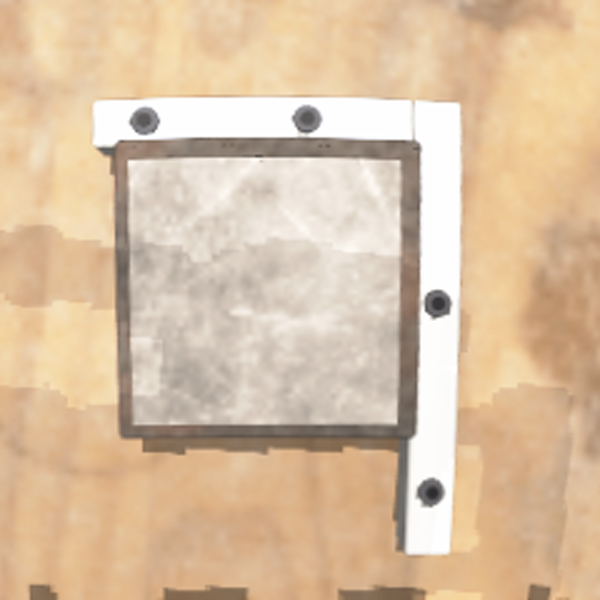

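>>> move_arm:
  increments:
    - {"slide": [0, -1.5, 0], "twist": [0, -0.1, 8]}
    - {"slide": [0.5, -3.5, 0.2], "twist": [0.1, -0.1, 16.4]}
    - {"slide": [1.5, -5.5, 0.4], "twist": [0.1, -0.2, 24.8]}
    - {"slide": [3, -7, 0.6], "twist": [0.2, -0.2, 33.2]}
    - {"slide": [5, -7.2, 0.8], "twist": [0.3, -0.3, 41.6]}
    - {"slide": [7, -7.2, 1], "twist": [0.3, -0.3, 50]}
    - {"slide": [7.1, -7.2, 1.2], "twist": [0.4, -0.4, 58.4]}
    - {"slide": [7.1, -7.2, 1.2], "twist": [0.4, -0.4, 66.8]}
    - {"slide": [7.1, -7.2, 1.2], "twist": [0.5, -0.5, 75]}
    - {"slide": [7.1, -7.2, 1.2], "twist": [0.5, -0.5, 83]}
    - {"slide": [7.1, -7.2, 1.2], "twist": [0.5, -0.5, 90]}
    - {"slide": [7.1, -7.2, 1.2], "twist": [0.5, -0.5, 90]}

```text
clock: 17.9
ee_pos: [0.5604, 0.1013, 0.076]
ee_rot: [-0.0, 0.999, 0.039, -0.003]
ft_force: [-0.2, -0.3, -0.5]
width: 0.28
```

```bash
python3 - <<'E'
from path import *
st(); wsnap('wr16')
wp([(s2w(-.113,-.045),-.014,S0[2]),(s2w(-.0935,-.045),-.014,S0[2])])
E
```

```text
t 17.9 p [0.5604 0.1013 0.076 ] head 4.46 tilt [-0.006  0.001 -1.   ] F [-0.2 -0.3 -0.5] w 0.28 stopframe mm [-117.3  -44.5] q [0.04 0.54 1.55 0.   1.05 1.54]
[0.47 0.06 9.01] [-0.1  0.3  0.2] [ 0.565  0.101 -0.014] 4.5
[2.42 0.06 9.  ] [-0.1  0.3  0.2] [ 0.584  0.103 -0.014] 4.5
```

View pics/wr16.png

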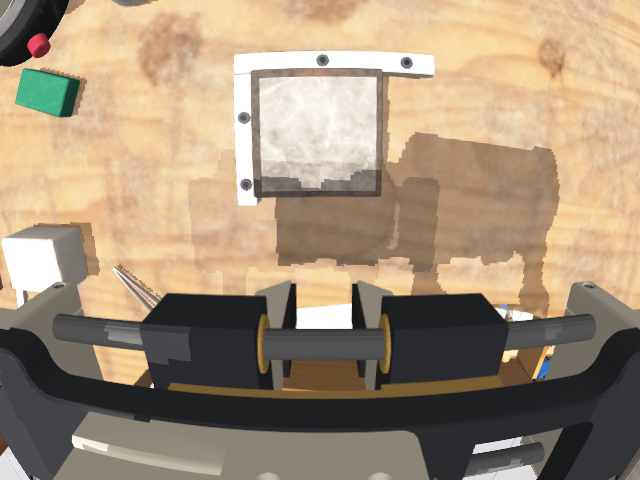

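>>> move_arm:
  increments:
    - {"slide": [0, 0, 3], "twist": [0, 0.3, 0]}
    - {"slide": [0, 0, 6], "twist": [0, 0.3, 0]}
    - {"slide": [0, 0, 8.2], "twist": [0, 0.3, 0]}
    - {"slide": [0.2, 0, 9], "twist": [0, 0.3, 0]}
    - {"slide": [0.8, 0, 9], "twist": [0, 0.3, 0]}
    - {"slide": [1.4, 0, 9], "twist": [0, 0.3, 0]}
    - {"slide": [2, 0, 9], "twist": [0, 0.3, 0]}
    - {"slide": [2.3, 0, 9], "twist": [0, 0.3, 0]}
    - {"slide": [2.5, 0, 9], "twist": [0, 0.3, 0]}

```text
clock: 18.85
ee_pos: [0.5858, 0.1035, -0.0133]
ee_rot: [-0.001, 0.999, 0.041, 0.0]
ft_force: [-0.1, -0.3, -0.1]
width: 0.281
```

>>> move_arm:
  increments:
    - {"slide": [0.2, 0, 0], "twist": [0, 0, 0]}
    - {"slide": [0.4, 0, 0], "twist": [0, 0, 0]}

```text
clock: 19.05
ee_pos: [0.5856, 0.1035, -0.0133]
ee_rot: [-0.0, 0.999, 0.041, -0.004]
ft_force: [-17.2, -3.7, 13.8]
width: 0.281
```

No movement at all, and the force rose at once (0 to 17 N), so the block was still on the long leg. I'll retreat and clear the hand for a final check.

>>> move_arm:
  increments:
    - {"slide": [-0.4, 0, 0], "twist": [0, 0.4, 0]}
    - {"slide": [-1.5, 0, 0], "twist": [0, 0.4, 0]}
    - {"slide": [-3, 0, -0.5], "twist": [0, 0.4, 0]}
    - {"slide": [-3, 0, -4], "twist": [0, 0.4, 0]}
    - {"slide": [-3, 0, -8], "twist": [0, 0.4, 0]}
    - {"slide": [-4, 3, -12], "twist": [0, 0.4, 0]}
    - {"slide": [-6, 7, -15], "twist": [0, 0.4, 0]}
    - {"slide": [-8, 11.5, -17], "twist": [0, 0.4, 0]}
    - {"slide": [-10, 16, -18], "twist": [0, 0.4, 0]}
    - {"slide": [-11, 20, -18], "twist": [0, 0.4, 0]}
    - {"slide": [-11, 22, -18], "twist": [0, 0.4, 0]}
    - {"slide": [-11, 22, -18], "twist": [0, 0.4, 0]}

```text
clock: 20.25
ee_pos: [0.4955, -0.1276, 0.1678]
ee_rot: [0.0, 0.999, 0.039, 0.0]
ft_force: [-0.1, 0.5, -1.0]
width: 0.285
```

```bash
python3 - <<'E'
from h import *
st(); snap('top','top9'); g=cv2.imread('pics/top9.png')
cv2.imwrite('pics/top9s.png',g)
im2=snap('scene','sc9'); cv2.imwrite('pics/sc9c.png',cv2.resize(im2[180:300,220:380,::-1],None,fx=5,fy=5,interpolation=cv2.INTER_CUBIC))
sp=lambda p:[stop_poly(p)[0],stop_poly(p)[2]]
S,e,n=edge_fit(g,'top',sp,S0,half=3); print(S.round(4),e,n)
bp=lambda p:[block_poly(p)[1],block_poly(p)[2]]
B,e,n=edge_fit(g,'top',block_poly,[*s2w(-.041,-.041),S0[2]],half=2); print(B.round(4),e,n,rel(B,S0),rel(B,S))
overlay(g,'top',((stop_poly,S0),(block_poly,B)),'fit9',220,170,400,270)
E
```

```text
t 20.25 p [ 0.4955 -0.1276  0.1678] head 4.48 tilt [ 0. -0. -1.] F [-0.1  0.5 -1. ] w 0.285 stopframe mm [-200.  -267.7] q [-0.4   0.34  1.6  -0.    1.2   1.09]
[0.6733 0.1546 0.0815] 0.20565884480721724 80
[0.6345 0.1097 0.0878] 0.6493922974834834 160 (array([-42.84897484, -41.94887859]), np.float64(0.5394568584152178)) (array([-42.36962607, -41.60610493]), np.float64(0.36043216458396593))
```

View pics/fit9.png

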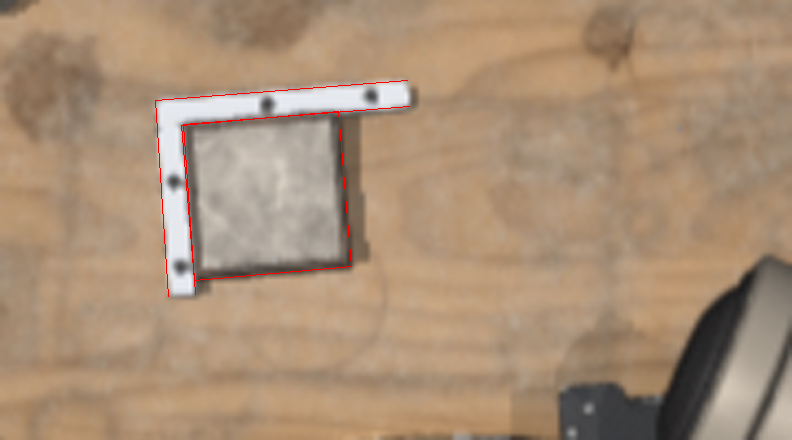

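View pics/sc9c.png

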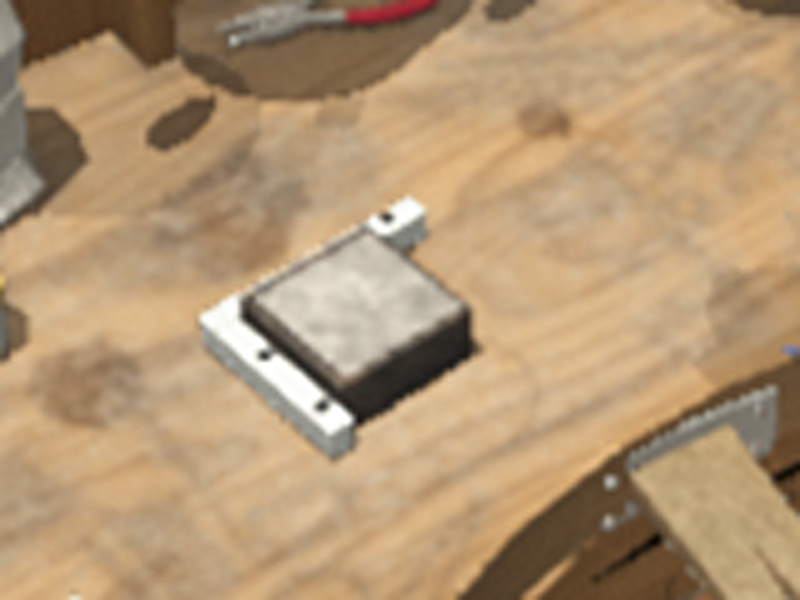

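View pics/top9.png

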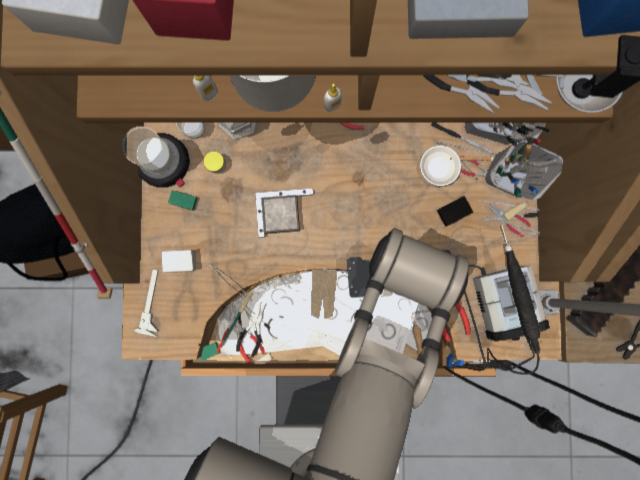

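The top view shows the block in the corner, with its outline flush along both inner faces. The bystanders that show (jar at 213,161, wax at 183,200, plaster at 178,260, charcoal at 455,211, bowl at 440,166) are at their first pixels, and the hand is clear. Handing in.

```bash
python3 - <<'E'
from h import *
workorder.finish_job(); st()
E
```

```text
the job is handed in; nothing more can be done
the job is handed in; nothing more can be done
```

The steel block is in the inside corner of the stop, against both legs, and I handed the job in at about 20.3 s with the hand clear of everything.

**What I did:** I pushed the right face with two fingertips along an arc that squared the block. Then I pushed it back onto the long leg, left onto the short leg, and back once more as a check.

**Checks on the fit:**
- **Pushes:** Both legs stopped the block dead, with force rising to 19 N on the long leg and 28 N on the short leg. The last back push met 17 N straight away with no movement.
- **Top camera:** It put the block at about (-42, -42) mm against the ideal (-41, -41), turned 0.4 to 0.5°. Wrist-camera fits during the pushes gave 0.1 to 0.3°. These differences are about the size of the calibration and fit error, so the cameras can't rule out a gap under about 1 mm; the pushes are the stronger evidence.
- **Bystanders:** All that could be checked by eye show at their starting places in the last top picture. The red pliers were partly hidden by the arm in that picture. The closing state reading after hand-in was refused.

**What went wrong:** The first push passed over the block. The visible fingertips sit about 30 mm behind the reported TCP, so I lowered the tool to suit. The block shifted by no more than 3 to 4 mm in that pass, which is close to measurement error.

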